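Lock the chocolate scrapers into the lever arch tool file

ROBOT

A 6-joint arm with a two-finger parallel gripper is mounted at the origin on the work surface. World frame = base frame: x ahead of the robot, y to its left, z up, the work surface at z = 0. Lengths are in mm, angles in rad, forces in N, time in s.
With the tool pointing down it reaches from about 275 to 1000 mm from the base axis. Payload 8.4 kg.
Tool frame: the origin (TCP) lies on the centre line of the jaws, within the pads' length; the fingertips stand 25 mm ahead of it and the grasp point (between the pads) lies 6 mm ahead of it; z points along the fingers, y is the line along which they close (so a half turn about z gives the same grasp; the last joint's range is limited). The gripper opens to 85 mm and grips with 20 to 120 N. Pads are 22 mm wide; open, the fingers measure 114 mm over their backs; the gripper's body (76 mm by 85 mm) begins 54 mm behind the grasp point. The pads swing forward as they close: fully open they stand 13 mm farther back than shut.
Start: joints at [-1.126, 0.353, 1.633, -0, 1.155, -0.002], TCP at [270.05, -563.65, 256.281] pointing down, gripper open.
Joint ranges: [-2.63, 2.63], [-0.92, 2.1], [0.06, 2.66], [-1.3, 4.44], [0, 2.69], [-3.02, 3.02]. Speed limits (rad/s): [2.22, 2.22, 2.79, 3.14, 3.14, 3.14].

INTERFACE

Orientations are given as [roll, pitch, yaw] about the fixed x, y, z axes, in that order (R = Rz(yaw) Ry(pitch) Rx(roll)).
In Python, from rig import r gives the robot as it stands.
- The arm moves only by the shell command python3 -m jog 'ROWS' [FORCE]. ROWS is JSON, a list of rows, each a list of 3 entries, a list of its own where there are three numbers: the turn, a rotation vector about the tool's x, y, z in rad, then the shift along the tool's x, y, z in m, then the opening, from -1 (shut) to 1 (fully open). In form: [[[rx, ry, rz], [x, y, z], gripper], ...]. A call has 1 to 12 rows; each row shifts and turns the commanded pose from where the row before left it, along the tool's axes as they then stand; what a row does not reach is not made up. A row lasts 1/10 s, in which the tool goes at most 50 mm and 8.59 degrees, less where a joint would pass 70% of its speed; a pose out of reach is approached as far as the arm can. A call with a gripper value outside its range is refused whole. The fingers move at their own pace and stop on an object; FORCE is the grip in N (left out, the last holds). Time passes only in rows, so rows that do not move let the fingers close. It gives the time, the measured TCP pose, the force, the opening and the grip force at its end, in the units of the state.
- r.sense(): the state, without advancing time (a new reading comes with each control period).
- r.grab_frame(name): name is "scene" or "top" or "wrist"; returns the picture (480x640x3 uint8, red, green, blue); there is no depth.
- r.camera_params(name): a dict with "fx", "fy", "cx", "cy" (pixels), "rvec" (rotation vector, rad) and "tvec" (3), from world to camera coordinates, as OpenCV has them; the wrist camera has in their place "hand_eye" (4x4, takes a point from camera to tool coordinates, whose origin is the TCP and whose axes are the flange's). Camera axes: x right, y down, z forward; pixel columns grow to the right and rows downward; lengths in mm; the calibration is good to about 2 mm. A picture is of the moment at which its call begins: read the wrist's pose just before it. camera_params takes no time and is no camera call.
- r.sign_off(): hands the job in; it is judged then, once.
The state is a dict: "clock": time; "qpos": joint angles; "qvel": joint speeds; "joint_efforts": joint torques, N m; "eef_pos": TCP position; "tcp_rot": TCP orientation; "contact_force": force on the tool from outside, world axes, zero at the start; "wrist_torque": the same for the moment, N m; "opening": opening from 0.0 (shut) to 1.0 (fully open); "grasp_force": force on a finger pad.
Only numpy, scipy, OpenCV 4.12 (cv2) and the standard library are available. Lean on these libraries where they do the work, as an engineer would, in place of code of your own. Each camera call takes 0.05 s, during which the arm holds its last target. There are 200 camera calls.

TASK

Pack away the scrapers after the chocolate class: put the tub of sprinkles that stands on the tool file upright into the white tray, lift the file's lever so that the rings spring open, and slide every scraper, blade first and lying flat, fully home into a slot of its own. Once all are in, press the lever down so that the rings close through their eyes, and do not disturb the two cups of chocolate.

Things in the scene. Friction and masses are not known exactly. Their poses are not given: they have to be found in the camera images.
- file: lever arch tool file, fixed. Origin on the table top under the ring row, z up. Grey board 8 mm thick (x -90 to 130, y -125 to 185 mm); at its -x end a dark steel block (x -85 to -25, y -115 to 115, top 30 mm up) with four flat slots open to +x at y = -84, -28, 28, 84 mm. A scraper fully home meets the back stop at x = -75: its origin is at x = 1, z = 8 mm, its handle to the file's +x
- slot0 (a point): centre of the mouth of the slot at file y = -84 mm, on the board's top, 25 mm behind the file's origin; axes as the file's. Every slot is 50 mm wide, 12 mm high and 50 mm deep, its floor is the board's top; a scraper slides in level towards -x
- slot1 (a point): the same for the slot at file y = -28 mm
- slot2 (a point): the same for the slot at file y = 28 mm
- slot3 (a point): the same for the slot at file y = 84 mm
- lever (a joint): lever angle, rad: 0 = down (rings closed), 1.25 = up (rings open). Its hinge runs along the file's y through x = -35, z = 35 mm, at y = 160 mm; when down it points to the file's +x, and it swings upward. An over-centre spring drives it to the nearer end (middle 0.625); about 3 N at the knob starts it
- lever_knob (a point): centre of the round knob at the lever's end, 95 mm from its hinge: a cylinder 18 mm in diameter, 18 mm long across the lever; its two flat ends (along the file's y) can be pinched from above while it swings. 35 mm above the table when down, about 125 mm when up
- rings (a joint): angle of the four rings, rad, driven by the lever. 0 = closed: each prong (6 mm thick, on a slot's centre line at file x = 1 mm) reaches into the board, through the eye of a scraper that is home. 2.0 = open: swung up and back over the block, ends about 100 mm above the table and 14 mm behind the file's origin. Closed prongs bar the slots; a scraper not home bars the prongs
- scraper0: scraper lying flat: steel blade 44 mm wide, 3 mm thick, wooden handle. Origin: underside, centre of its eye (window 20 mm wide, 18 long). x points from blade to handle, z up. Blade tip at x = -76 mm (last 12 mm is 34 wide); handle x 26 to 121 mm, 18 wide, top 22 mm above the underside; grip at x = 65 mm. About 90 g. May be absent (None)
- scraper1: scraper, the same as scraper0; may be absent (None)
- scraper2: scraper, the same as scraper0; may be absent (None)
- scraper3: scraper, the same as scraper0; may be absent (None)
- tub: closed round tub of sprinkles, white with a clear lid, 60 mm in diameter, 42 mm high, about 90 g; origin: centre of its underside. Starts standing on the file's board
- tray: white tray, fixed, outside 130 (x) by 190 (y) mm, walls 4 mm thick, 22 mm high, floor 4 mm thick; origin: centre of its underside
- cup_a: clear cup half full of set chocolate, 82 mm wide, 85 mm high; origin: centre of its underside
- cup_b: the second such cup
Not all that is in view belongs to the job. What is shaped like the scraper2 but blue is not meant.

How it is judged:
By the outcome, as a careful person would: the job done as asked, in the order asked, and still so for the second after the job is handed in, with the robot touching nothing.
Of scraper0, scraper1, scraper2, scraper3 only 3 to 4 are there at a start; the rules pass over those that are not, and their reading is None.
At some moment in a run one of scraper0, scraper1, scraper2, scraper3, tub may be knocked a few centimetres aside while the robot is not near it.
Once in a run the grip may slacken for a moment while it holds something.
It also fails if it takes over 210 s, if anything falls off the work surface, if the arm or the gripper's body presses on something with over 40 N, if the wrist force passes 120 N, or if a joint passes its speed limit or range.

## Working session

There is one attempt and no reset: what is moved stays moved. The work goes in short steps, Python scripts to look and compute and a shell command to move; the robot and the scene stay as the last step left them, time stands still between calls to the robot, and variables do not carry over. Pictures are saved under pics/ and viewed, at most 19 in all, crops included, and the job is handed in when it is done.

```bash
mkdir -p pics; ls; python3 - <<'E'
from rig import r
import cv2
for n in("scene","top"):
    cv2.imwrite(f"pics/{n}0.png",r.grab_frame(n)[:,:,::-1]); print(n,r.camera_params(n))
print(r.camera_params("wrist")); print(r.sense())
E
```

```text
pics
scene {'fx': 434.75918900299365, 'fy': 434.75918900299365, 'cx': 316.82731515927327, 'cy': 243.23257522062212, 'rvec': array([ 2.38116134,  0.80462006, -0.2738142 ]), 'tvec': array([-295.49598065, -273.92477503, 1293.3569902 ])}
top {'fx': 610.8642208332553, 'fy': 610.8642208332553, 'cx': 325.0027711739224, 'cy': 227.86755899056058, 'rvec': array([ 2.16103408, -2.19031738,  0.11910738]), 'tvec': array([-121.43493442,  512.47898962, 1701.70511241])}
{'fx': 406.2519888999692, 'fy': 406.2519888999692, 'cx': 310.2850066472921, 'cy': 248.20128479210607, 'hand_eye': array([[-7.16720597e-04, -9.59058084e-01, -2.83208542e-01,
         7.27400516e+01],
       [ 9.99999596e-01, -5.33625229e-04, -7.23645961e-04,
        -2.98450382e-01],
       [ 5.42891286e-04, -2.83208946e-01,  9.59058079e-01,
        -1.17174213e+02],
       [ 0.00000000e+00,  0.00000000e+00,  0.00000000e+00,
         1.00000000e+00]])}
{'clock': 0.1, 'qpos': array([-1.12640202e+00,  3.53583059e-01,  1.63406465e+00,  4.02283775e-05,
        1.15518789e+00, -2.39417861e-03]), 'qvel': array([-0.00044924, -0.00110431, -0.00342656,  0.00110573, -0.001268  ,
       -0.00030749]), 'joint_efforts': array([ 1.62780721e-04, -6.06358480e+01, -3.42817068e+01, -3.89121533e-05,
        3.96084521e-03, -2.01094377e-05]), 'eef_pos': array([ 269.88853689, -563.28599963,  255.63203498]), 'tcp_rot': array([-3.14034980e+00, -3.97592794e-05,  4.46772195e-01]), 'contact_force': array([ 0.14551507, -0.72411933, -0.41932   ]), 'wrist_torque': array([-0.03379737,  0.00054111, -0.04564202]), 'grasp_force': 0.0, 'opening': 1.0026374092668107}
```

View pics/scene0.png

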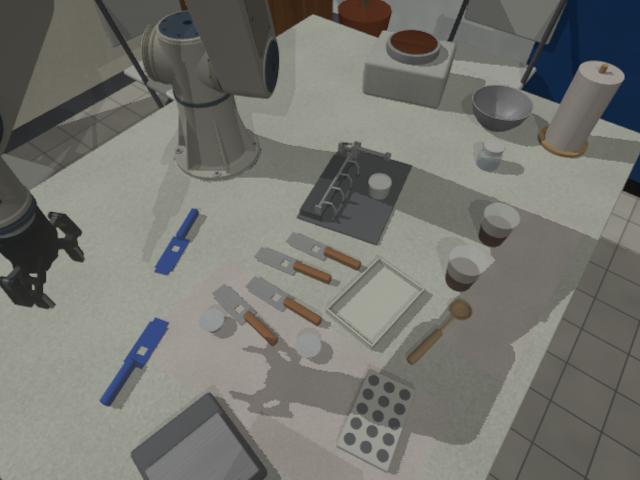

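View pics/top0.png

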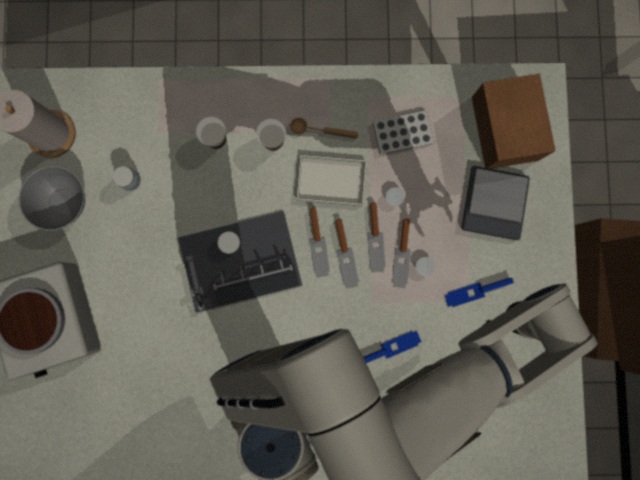

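```bash
cat > h.py <<'E'
from rig import r
import numpy as np, cv2
from scipy.spatial.transform import Rotation as Ro
def cam(n):
    p=r.camera_params(n); K=np.array([[p['fx'],0,p['cx']],[0,p['fy'],p['cy']],[0,0,1]])
    if n=='wrist':
        s=r.sense(); T=np.eye(4); T[:3,:3]=Ro.from_euler('xyz',s['tcp_rot']).as_matrix(); T[:3,3]=s['eef_pos']
        W=T@p['hand_eye']; return K,W[:3,:3],W[:3,3]
    R=cv2.Rodrigues(p['rvec'])[0]; return K,R.T,-R.T@p['tvec']
def shot(n,save=None):
    c=cam(n); im=r.grab_frame(n)[:,:,::-1].copy()
    if save: cv2.imwrite('pics/'+save,im)
    return c,im
def pl(c,uv,z):   # pixels -> world points on plane z
    K,R,t=c; uv=np.atleast_2d(np.float64(uv)); d=(np.c_[uv,np.ones(len(uv))]@np.linalg.inv(K).T)@R.T
    return t+d*((z-t[2])/d[:,2])[:,None]
def px(c,P):
    K,R,t=c; q=(np.atleast_2d(P)-t)@R@K.T; return q[:,:2]/q[:,2:]
def mask(im,lo,hi): return cv2.inRange(cv2.cvtColor(im,cv2.COLOR_BGR2HSV),np.array(lo),np.array(hi))
def blobs(m,amin=30):
    cs,_=cv2.findContours(m,cv2.RETR_EXTERNAL,cv2.CHAIN_APPROX_NONE)
    return sorted([c for c in cs if cv2.contourArea(c)>amin],key=lambda c:-cv2.contourArea(c))
def go(x,y,z,yaw):  # displacement in current tool axes to a target (TCP, tool down)
    s=r.sense(); R=Ro.from_euler('xyz',s['tcp_rot']); T=Ro.from_euler('xyz',[np.pi,0,yaw])
    d=np.array([x,y,z])-s['eef_pos']; 
    print('turn',(R.inv()*T).as_rotvec().round(4),'shift(cur axes)m',(R.inv().apply(d)/1e3).round(4),'shift(after turn)',(T.inv().apply(d)/1e3).round(4),'t',s['clock'],'tcp',s['eef_pos'].round(1),'op',round(s['opening'],2))
E
python3 - <<'E'
from h import *
c,im=shot('top')
m=mask(im,(3,110,40),(20,255,255))
print('wood')
for b in blobs(m,20):
    (u,v),(w,h),a=cv2.minAreaRect(b); 
    P=pl(c,cv2.boxPoints(((u,v),(w,h),a)),15)
    print((round(u),round(v)),round(w,1),round(h,1),pl(c,(u,v),15)[0].round(0), cv2.contourArea(b))
hsv=cv2.cvtColor(im,cv2.COLOR_BGR2HSV)
for p in [(228,243),(395,195),(330,180),(270,230),(320,262),(200,260),(345,100),(100,400)]: print(p,hsv[p[1],p[0]])
m=cv2.inRange(hsv,(0,0,0),(179,255,85)); m[:205]=0;m[320:]=0;m[:,:170]=0;m[:,310:]=0
b=blobs(m)[0]; print('board',cv2.contourArea(b)); bp=cv2.boxPoints(cv2.minAreaRect(b)); print(bp.round(1).tolist()); print(pl(c,bp,8).round(0).tolist())
print('blue'); 
for b in blobs(mask(im,(100,120,60),(130,255,255))): print(cv2.minAreaRect(b)[0])
big=cv2.resize(im[130:320,170:450],None,fx=2.8,fy=2.8,interpolation=cv2.INTER_CUBIC); cv2.imwrite('pics/topcrop.png',big)
E
```

```text
wood
(515, 120) 85.4 68.0 [ 818. -685.   15.] 4748.5
(29, 320) 56.0 53.1 [263. 701.  15.] 2088.5
(607, 308) 20.0 102.0 [ 274. -921.   15.] 1057.5
(620, 230) 22.0 39.0 [ 495. -970.   15.] 691.0
(56, 136) 33.5 46.9 [787. 641.  15.] 289.5
(298, 126) 14.8 14.8 [810. -54.  15.] 161.0
(404, 234) 5.9 31.5 [ 490. -354.   15.] 153.0
(374, 219) 32.3 5.9 [ 536. -268.   15.] 149.5
(341, 235) 32.0 5.6 [ 490. -174.   15.] 142.5
(315, 224) 32.5 5.5 [523. -99.  15.] 141.5
(340, 132) 32.7 4.9 [ 789. -176.   15.] 114.5
(10, 110) 8.5 4.2 [867. 778.  15.] 28.0
(228, 243) [ 30  16 125]
(395, 195) [ 47  13 141]
(330, 180) [ 25  28 156]
(270, 230) [60  5 54]
(320, 262) [  0   5 104]
(200, 260) [90  7 38]
(345, 100) [25 30 94]
(100, 400) [ 26  26 135]
board 8594.5
[[172.0, 224.10000610351562], [278.79998779296875, 195.5], [304.70001220703125, 292.20001220703125], [197.89999389648438, 320.79998779296875]]
[[529.0, 308.0, 8.0], [608.0, 3.0, 8.0], [330.0, -69.0, 8.0], [255.0, 232.0, 8.0]]
blue
(478.9000549316406, 289.6999816894531)
(391.328125, 347.4573669433594)
```

View pics/topcrop.png

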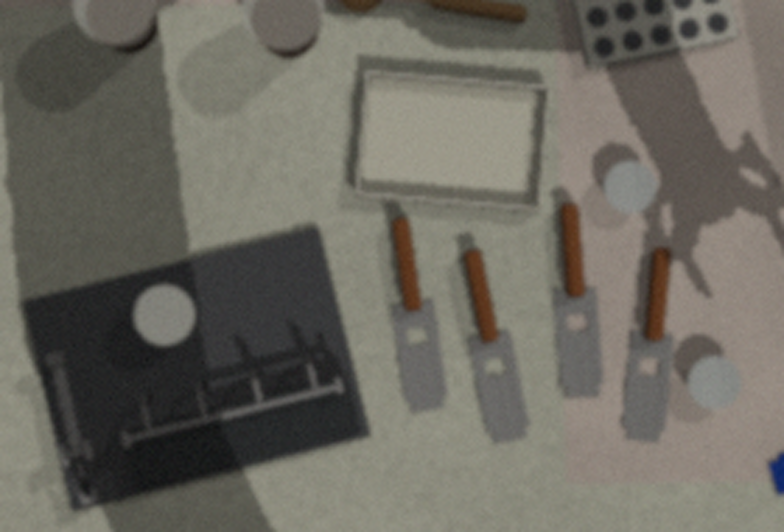

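```bash
cat >> h.py <<'E'
def fit2(obj,wld):  # rigid 2D fit -> yaw, t, residuals
    o=np.float64(obj);w=np.float64(wld)[:,:2]; oc=o-o.mean(0); wc=w-w.mean(0)
    a=np.arctan2((oc[:,0]*wc[:,1]-oc[:,1]*wc[:,0]).sum(),(oc*wc).sum()); R=np.array([[np.cos(a),-np.sin(a)],[np.sin(a),np.cos(a)]])
    t=w.mean(0)-R@o.mean(0); return a,t,np.linalg.norm(o@R.T+t-w,axis=1)
E
python3 - <<'E'
from h import *
c,_=cam('top'),0
uv=np.array([(25,300),(315,228),(367,437),(75,508)])/2.8+[170,130]
w=pl(c,uv,8); print(w.round(0).tolist()); a,t,res=fit2([(130,185),(130,-125),(-90,-125),(-90,185)],w); print('file',a,t,res)
uv=np.array([(355,68),(545,85),(538,208),(350,190)])/2.8+[170,130]
w=pl(c,uv,22); a,t,res=fit2([(65,95),(65,-95),(-65,-95),(-65,95)],w); print('tray',a,t,res)
print('tub',pl(c,np.array([164,315])/2.8+[170,130],50))
for n,p in dict(cupa=(211,133),cupb=(271,134)).items(): print(n,pl(c,p,85))
E
```

```text
[[491.0, 288.0, 8.0], [561.0, -7.0, 8.0], [348.0, -58.0, 8.0], [281.0, 236.0, 8.0]]
file 0.23188070344427947 [407.89186401  80.50835005] [2.80936426 4.14454276 3.50433043 5.41313318]
tray -0.09248164725010158 [ 650.99414492 -143.59300194] [4.59809652 2.73481413 2.87854863 3.3143904 ]
tub [[471.04990608 140.36873582  50.        ]]
cupa [[772.95567635 184.28073836  85.        ]]
cupb [[768.23784495  18.33049861  85.        ]]
```

```bash
python3 -c "
from h import *
go(470,110,330,.232)"
```

```text
turn [-1.100e-03  1.000e-04  2.148e-01] shift(cur axes)m [ 0.4714 -0.5209 -0.0737] shift(after turn) [ 0.3496 -0.6093 -0.0743] t 0.15 tcp [ 269.9 -563.3  255.7] op 1.0
```

```bash
python3 -m jog '[[[0,0,0.1074],[0,0,-0.01],1],[[0,0,0.1074],[0,0,-0.01],1],[[0,0,0],[0.0194,-0.0339,-0.003],1],[[0,0,0],[0.0194,-0.0339,-0.003],1],[[0,0,0],[0.0194,-0.0339,-0.003],1],[[0,0,0],[0.0194,-0.0339,-0.003],1],[[0,0,0],[0.0194,-0.0339,-0.003],1],[[0,0,0],[0.0194,-0.0339,-0.003],1],[[0,0,0],[0.0194,-0.0339,-0.003],1],[[0,0,0],[0.0194,-0.0339,-0.003],1]]' && python3 -m jog '[[[0,0,0],[0.0194,-0.0339,-0.003],1],[[0,0,0],[0.0194,-0.0339,-0.003],1],[[0,0,0],[0.0194,-0.0339,-0.003],1],[[0,0,0],[0.0194,-0.0339,-0.003],1],[[0,0,0],[0.0194,-0.0339,-0.003],1],[[0,0,0],[0.0194,-0.0339,-0.003],1],[[0,0,0],[0.0194,-0.0339,-0.003],1],[[0,0,0],[0.0194,-0.0339,-0.003],1],[[0,0,0],[0.0194,-0.0339,-0.003],1],[[0,0,0],[0.0194,-0.0339,-0.003],1],[[0,0,0],[0,0,0],1],[[0,0,0],[0,0,0],1]]'
python3 - <<'E'
from h import *
go(470,110,330,.232)
c,im=shot('wrist','w1.png')
c,im=shot('top','t1.png')
E
```

```text
clock: 1.15
eef_pos: [358.7, -262.5, 300.3]
tcp_rot: [-3.142, -0.0, 0.232]
contact_force: [0.1, -0.1, 0.2]
opening: 0.997
grasp_force: 0.0
clock: 2.35
eef_pos: [469.3, 111.0, 329.9]
tcp_rot: [3.141, 0.001, 0.234]
contact_force: [-0.3, -0.5, -0.2]
opening: 0.999
grasp_force: 0.0
turn [0.0003 0.0009 0.0021] shift(cur axes)m [ 0.0004  0.0011 -0.0001] shift(after turn) [ 0.0004  0.0011 -0.0001] t 2.35 tcp [469.3 111.  329.9] op 1.0
```

View pics/w1.png

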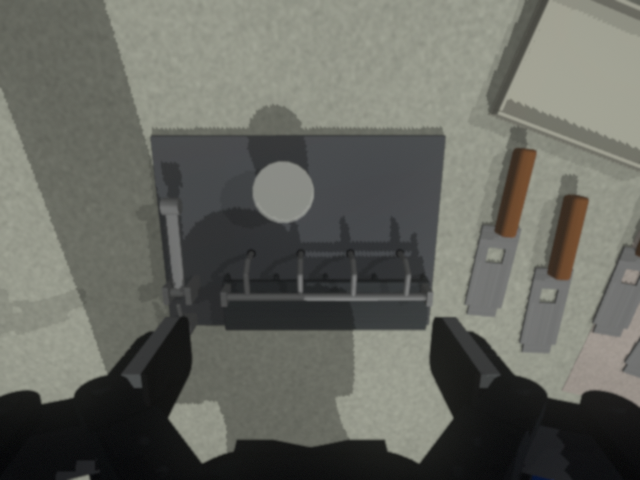

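```bash
python3 - <<'E'
from h import *
c=cam('wrist'); im=cv2.imread('pics/w1.png'); g=cv2.GaussianBlur(cv2.cvtColor(im,cv2.COLOR_BGR2GRAY),(3,3),0).astype(int)
print('col200',g[120:145,200].tolist()); print('col400',g[120:145,400].tolist())
print('row150',g[150,435:455].tolist()); print('row300',g[300,425:450].tolist()); print('rowL150',g[150,143:163].tolist()); print('rowL250',g[250,150:180].tolist())
b=blobs(mask(im,(0,0,95),(179,60,200)) [100:250,200:350].copy()) 
for k in b[:3]: print(cv2.minEnclosingCircle(k),cv2.contourArea(k))
cr=cv2.resize(im[120:340,145:460],None,fx=2.5,fy=2.5,interpolation=cv2.INTER_CUBIC); cr=cv2.convertScaleAbs(cr,alpha=1.8,beta=0); cv2.imwrite('pics/w1c.png',cr)
E
```

```text
col200 [149, 150, 150, 150, 149, 146, 138, 125, 113, 106, 104, 105, 104, 100, 91, 80, 73, 72, 74, 75, 75, 75, 75, 75, 75]
col400 [153, 153, 153, 153, 152, 149, 143, 134, 122, 112, 108, 107, 106, 102, 91, 79, 73, 74, 75, 76, 75, 75, 75, 75, 75]
row150 [76, 76, 76, 76, 76, 76, 77, 80, 91, 112, 134, 147, 151, 152, 152, 153, 153, 152, 151, 151]
row300 [80, 85, 97, 109, 114, 116, 121, 130, 140, 148, 151, 151, 151, 150, 150, 150, 150, 151, 151, 151, 151, 151, 152, 153, 153]
rowL150 [100, 101, 101, 102, 105, 113, 120, 119, 105, 88, 77, 75, 75, 74, 74, 74, 74, 74, 74, 74]
rowL250 [95, 91, 89, 89, 89, 89, 90, 89, 89, 89, 88, 82, 71, 57, 49, 47, 48, 52, 63, 82, 100, 110, 113, 113, 114, 114, 115, 115, 114, 108]
((74.5, 16.5), 76.30540466308594) 4928.0
((82.96154022216797, 91.96154022216797), 31.35665512084961) 2945.0
```

View pics/w1c.png

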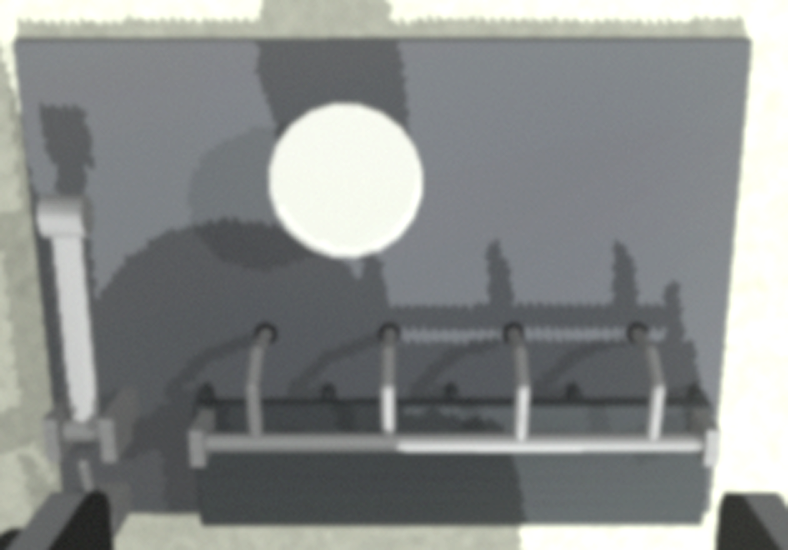

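```bash
python3 - <<'E'
from h import *
c=cam('wrist')
f=lambda L:np.array(L)/2.5+[145,120]
A=pl(c,f([(17,40),(749,40),(265,333),(389,333),(513,333),(637,333)]),8); B=pl(c,f([(203,523),(702,523)]),30)
o=[(130,185),(130,-125),(1,84),(1,28),(1,-28),(1,-84),(-85,115),(-85,-115)]
a,t,res=fit2(o,np.r_[A,B]); print(a,t,res.round(1))
R=np.array([[np.cos(a),-np.sin(a)],[np.sin(a),np.cos(a)]])
k=pl(c,f([(62,216)]),40); print('knob file',(k[0,:2]-t)@R, k, 'nominal',R@[60,160]+t)
u=pl(c,(282.96,191.96),50); print('tub',u,(u[0,:2]-t)@R, 'diam', 31.36*2*(c[2][2]-50)/406)
uv=px(c,[[*(R@[1,84]+t),8],[*(R@[1,-84]+t),8]]);print(uv)
# tub via top
c2=cam('top'); im=cv2.imread('pics/t1.png'); 
uv=px(c2,[[*u[0]]]);print('top proj',uv)
E
```

```text
0.232439308017077 [410.6381705   78.81471746] [2.9 2.8 0.5 0.4 0.4 0.4 2.8 2.1]
knob file [ 60.51015878 159.77889209] [[432.71567947 248.23536931  40.        ]] nominal [432.16830756 248.33301499]
tub [[474.99758649 139.29113807  50.        ]] [76.55948271 44.02473717] diam 61.33633433162095
[[251.39580672 253.04127873]
 [399.92330832 252.87429706]]
top proj [[228.96220175 241.07772716]]
```

```bash
python3 -c "
from h import *
go(475,139.3,38,.2324)"
```

```text
turn [ 0.0004  0.001  -0.0005] shift(cur axes)m [ 0.0128 -0.0275  0.2919] shift(after turn) [ 0.0125 -0.0274  0.2919] t 2.45 tcp [469.1 109.8 329.9] op 1.0
```

```bash
python3 -m jog '[[[0,0,0],[0.0125,-0.0275,0.01],1],[[0,0,0],[0,0,0.045],1],[[0,0,0],[0,0,0.045],1],[[0,0,0],[0,0,0.045],1],[[0,0,0],[0,0,0.045],1],[[0,0,0],[0,0,0.035],1],[[0,0,0],[0,0,0.035],1],[[0,0,0],[0,0,0.02],1],[[0,0,0],[0,0,0.012],1],[[0,0,0],[0,0,0],1],[[0,0,0],[0,0,0],0.3]]' 30 && python3 -m jog '[[[0,0,0],[0,0,0],-0.2],[[0,0,0],[0,0,0],-0.2],[[0,0,0],[0,0,0],-0.2],[[0,0,0],[0,0,0],-0.2],[[0,0,0],[0,0,0],-0.2],[[0,0,0],[0,0,0],-0.2]]' 30; python3 -c "
from h import *
go(651,-143.6,75,-.0925)"
```

```text
clock: 3.55
eef_pos: [475.9, 139.7, 39.0]
tcp_rot: [-3.142, -0.001, 0.231]
contact_force: [-0.4, 0.8, 1.0]
opening: 0.855
grasp_force: 0.0
clock: 4.15
eef_pos: [476.4, 140.2, 39.7]
tcp_rot: [3.141, -0.002, 0.232]
contact_force: [-0.8, -3.0, 8.3]
opening: 0.697
grasp_force: 32.6
turn [-2.000e-04 -2.300e-03  3.247e-01] shift(cur axes)m [ 0.1047  0.3164 -0.0351] shift(after turn) [ 0.2001  0.2665 -0.0353] t 4.15 tcp [476.4 140.2  39.7] op 0.7
```

```bash
python3 -m jog '[[[0,0,0],[0,0,-0.02],-0.2],[[0,0,0],[0,0,-0.04],-0.2],[[0,0,0],[0,0,-0.03],-0.2],[[0,0,0],[0.0131,0.0395,0],-0.2],[[0,0,0],[0.0131,0.0395,0],-0.2],[[0,0,0],[0.0131,0.0395,0],-0.2],[[0,0,0],[0.0131,0.0395,0],-0.2],[[0,0,0],[0.0131,0.0395,0],-0.2],[[0,0,0],[0.0131,0.0395,0],-0.2],[[0,0,0],[0.0131,0.0395,0],-0.2],[[0,0,0],[0.0131,0.0395,0],-0.2],[[0,0,0],[0,0,0],-0.2]]' 40;  python3 -c "
from h import *
go(651,-143.6,38,.232)
c,im=shot('scene','s2.png')"
```

```text
clock: 5.35
eef_pos: [652.9, -147.6, 129.4]
tcp_rot: [3.139, -0.004, 0.229]
contact_force: [-0.2, 0.6, -0.9]
opening: 0.692
grasp_force: 44.0
turn [ 0.0028 -0.0036 -0.0028] shift(cur axes)m [-0.0013 -0.0046  0.0914] shift(after turn) [-0.0009 -0.0043  0.0914] t 5.35 tcp [ 652.9 -147.6  129.4] op 0.69
```

Holding (opening 0.69, 44 N, weight about 0.9 N). Lower into the tray and release.

```bash
python3 -m jog '[[[0,0,0],[0,0,0.035],-0.2],[[0,0,0],[0,0,0.03],-0.2],[[0,0,0],[0,0,0.015],-0.2],[[0,0,0],[0,0,0.01],-0.2],[[0,0,0],[0,0,0.002],-0.2],[[0,0,0],[0,0,0],-0.2],[[0,0,0],[0,0,0],-0.2]]'; python3 -m jog '[[[0,0,0],[0,0,0],0.6],[[0,0,0],[0,0,0],1],[[0,0,0],[0,0,0],1],[[0,0,0],[0,0,0],1],[[0,0,0],[0,0,0],1]]' ;  python3 -m jog '[[[0,0,0],[0,0,-0.02],1],[[0,0,0],[0,0,-0.04],1],[[0,0,0],[0,0,-0.04],1],[[0,0,0],[0,0,-0.04],1],[[0,0,0],[0,0,-0.04],1]]'; python3 - <<'E'
from h import *
c,im=shot('wrist','w2.png')
h=cv2.cvtColor(im,cv2.COLOR_BGR2HSV)
for k in blobs(mask(im,(3,110,40),(20,255,255)),100): print(cv2.minAreaRect(k))
f=np.array([410.6,78.8]);a=.2324;R=np.array([[np.cos(a),-np.sin(a)],[np.sin(a),np.cos(a)]]); k=R@[60,160]+f;print(k)
go(*k,150,.2324)
E
```

```text
clock: 6.1
eef_pos: [651.0, -143.4, 37.6]
tcp_rot: [3.141, -0.002, 0.232]
contact_force: [0.7, 0.1, -1.4]
opening: 0.693
grasp_force: 44.2
clock: 6.6
eef_pos: [650.2, -143.3, 36.4]
tcp_rot: [3.142, -0.0, 0.232]
contact_force: [0.3, -0.4, -0.3]
opening: 1.0
grasp_force: 0.0
clock: 7.1
eef_pos: [649.8, -143.3, 217.9]
tcp_rot: [-3.142, 0.0, 0.232]
contact_force: [0.6, 0.7, -0.4]
opening: 0.997
grasp_force: 0.0
((383.87957763671875, 35.721763610839844), (178.5041961669922, 27.00689697265625), 26.003347396850586)
((232.22061157226562, 342.8676452636719), (20.5957088470459, 100.36245727539062), 2.7263107299804688)
((306.57623291015625, 390.6698303222656), (18.109285354614258, 95.04253387451172), 2.38594388961792)
((419.7941589355469, 369.32354736328125), (22.55581283569336, 98.71199798583984), 14.03624439239502)
((244.0, 3.0), (6.0, 38.0), 90.0)
[432.13680047 248.31745109]
turn [ 0.004  -0.0083 -0.0004] shift(cur axes)m [-0.1254 -0.4329  0.0726] shift(after turn) [-0.1246 -0.4326  0.0754] t 7.15 tcp [ 653.  -144.   225.4] op 1.0
```

View pics/w2.png

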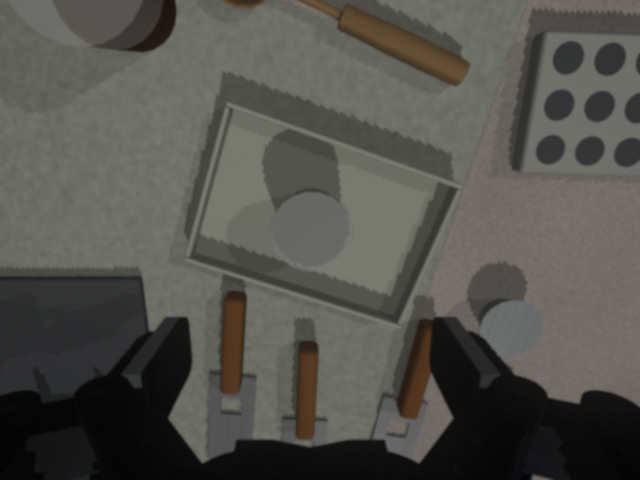

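```bash
python3 -m jog '[[[0,0,0],[-0.0114,-0.0394,0],0],[[0,0,0],[-0.0114,-0.0394,0],0],[[0,0,0],[-0.0114,-0.0394,0],0],[[0,0,0],[-0.0114,-0.0394,0],0],[[0,0,0],[-0.0114,-0.0394,0],0],[[0,0,0],[-0.0114,-0.0394,0],0],[[0,0,0],[-0.0114,-0.0394,0],0],[[0,0,0],[-0.0114,-0.0394,0],0],[[0,0,0],[-0.0114,-0.0394,0.02],0],[[0,0,0],[-0.0114,-0.0394,0.02],0],[[0,0,0],[-0.0114,-0.0394,0.02],0],[[0,0,0],[0,0,0],0]]' 25;  python3 -c "
from h import *
go(432.1,248.3,41,.2324)
c,im=shot('wrist','w3.png')"
```

```text
clock: 8.35
eef_pos: [424.9, 252.0, 154.0]
tcp_rot: [3.141, 0.004, 0.235]
contact_force: [0.7, 0.2, 0.5]
opening: 0.505
grasp_force: 0.0
turn [0.0002 0.004  0.0031] shift(cur axes)m [0.0066 0.0052 0.113 ] shift(after turn) [0.0061 0.0052 0.113 ] t 8.35 tcp [424.9 252.  154. ] op 0.5
```

View pics/w3.png

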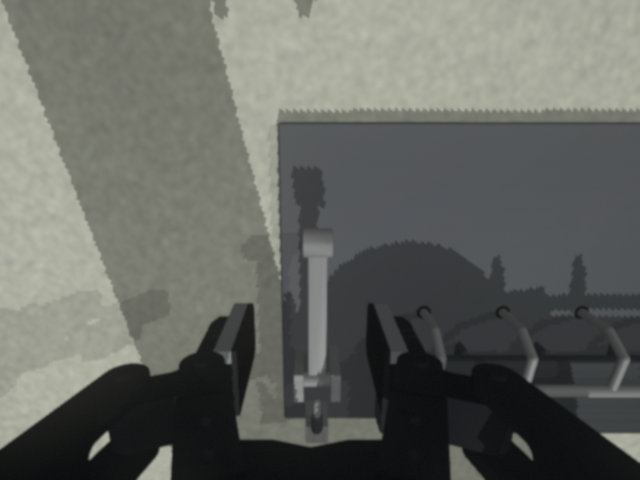

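```bash
python3 -m jog '[[[0,0,0],[0,0,0],0],[[0,0,0],[0,0,0],0]]'; python3 -c "
from h import *
c=cam('wrist')
print(pl(c,(317.5,242),38)); go(432.1,248.3,41,.2324)"
```

```text
clock: 8.6
eef_pos: [429.3, 249.1, 156.9]
tcp_rot: [-3.141, -0.001, 0.231]
contact_force: [-0.1, 0.7, -0.3]
opening: 0.5
grasp_force: 0.0
[[436.97890153 247.05724256  38.        ]]
turn [-0.0001 -0.0012 -0.0014] shift(cur axes)m [0.0024 0.0014 0.1159] shift(after turn) [0.0025 0.0014 0.1159] t 8.6 tcp [429.3 249.1 156.9] op 0.5
```

```bash
python3 -m jog '[[[0,0,0],[0.0025,0.001,0.03],0],[[0,0,0],[0,0,0.036],0],[[0,0,0],[0,0,0.03],0],[[0,0,0],[0,0,0.015],0],[[0,0,0],[0,0,0.005],0],[[0,0,0],[0,0,0],0],[[0,0,0],[0,0,0],-1],[[0,0,0],[0,0,0],-1],[[0,0,0],[0,0,0],-1],[[0,0,0],[0,0,0],-1],[[0,0,0],[0,0,0],-1]]' 25; python3 -c "
from h import *
go(432.1,248.3,41,.2324)"
```

```text
clock: 9.7
eef_pos: [432.0, 249.4, 41.4]
tcp_rot: [-3.141, -0.002, 0.232]
contact_force: [1.6, -4.8, 6.6]
opening: 0.205
grasp_force: 29.3
turn [-0.0002 -0.0022  0.    ] shift(cur axes)m [-0.0002  0.0011  0.0004] shift(after turn) [-0.0002  0.0011  0.0004] t 9.7 tcp [432.  249.4  41.4] op 0.2
```

Pinched (0.205·85 ≈ 17.5 mm). Swing along the arc.

```bash
python3 -m jog '[[[0,0,0],[-0.0007,0,-0.0118],-1],[[0,0,0],[-0.0022,0,-0.0117],-1],[[0,0,0],[-0.0037,0,-0.0113],-1],[[0,0,0],[-0.005,0,-0.0108],-1],[[0,0,0],[-0.0063,0,-0.01],-1],[[0,0,0],[-0.0075,0,-0.0092],-1],[[0,0,0],[-0.0086,0,-0.0082],-1],[[0,0,0],[-0.0096,0,-0.007],-1],[[0,0,0],[-0.0104,0,-0.0058],-1],[[0,0,0],[-0.011,0,-0.0044],-1],[[0,0,0],[0,0,0],-1],[[0,0,0],[0,0,0],-1]]'; python3 -m jog '[[[0,0,0],[0,0,0],0],[[0,0,0],[0,0,0],0.2],[[0,0,0],[0,0,0],0.2],[[0,0,0],[0,0,-0.02],0.2],[[0,0,0],[0,0,-0.04],0.2],[[0,0,0],[0.02,0,-0.04],0.2],[[0,0,0],[0.04,0,-0.03],0.2],[[0,0,0],[0.04,0,-0.02],0.2],[[0,0,0],[0,0.04,0],0.2],[[0,0,0],[0,0.04,0],0.2],[[0,0,0],[0,0,0],1],[[0,0,0],[0,0,0],1]]'; python3 -c "
from h import *
go(432.1,248.3,41,.2324)
c,im=shot('wrist','w4.png');c,im=shot('top','t4.png')"
```

```text
clock: 10.9
eef_pos: [367.0, 233.9, 131.6]
tcp_rot: [3.141, -0.0, 0.233]
contact_force: [1.7, -4.6, 5.9]
opening: 0.205
grasp_force: 25.8
clock: 12.1
eef_pos: [483.4, 179.0, 280.3]
tcp_rot: [-3.141, 0.001, 0.23]
contact_force: [-0.0, 0.0, 0.3]
opening: 0.912
grasp_force: 0.0
turn [-0.0005  0.0005 -0.0025] shift(cur axes)m [-0.0341 -0.0791  0.2394] shift(after turn) [-0.034  -0.0793  0.2393] t 12.1 tcp [483.4 179.  280.3] op 0.91
```

View pics/w4.png

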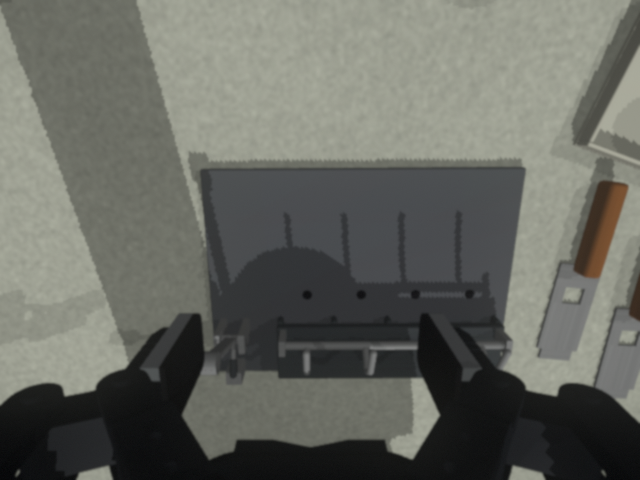

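```bash
python3 - <<'E'
from h import *
c=cam('wrist'); A=pl(c,[(307,295),(361,295),(416,295),(470,295)],8); B=pl(c,[(202,169),(524.5,168)],8)
print(fit2([(1,84),(1,28),(1,-28),(1,-84),(130,185),(130,-125)],np.r_[A,B]))
go(490,-225,330,.1)
E
```

```text
(np.float64(0.2351836579921898), array([410.12082834,  80.77636491]), array([0.27910267, 0.27350015, 0.65361731, 0.58973537, 2.32641987,
       3.00973897]))
turn [-0.0005  0.0003  0.1321] shift(cur axes)m [-0.0866  0.3957 -0.0498] shift(after turn) [-0.0337  0.4037 -0.0496] t 12.2 tcp [483.2 180.1 280.4] op 1.0
```

```bash
python3 -m jog '[[[0,0,0.132],[0,0,-0.01],1],[[0,0,0],[-0.0034,0.0404,-0.004],1],[[0,0,0],[-0.0034,0.0404,-0.004],1],[[0,0,0],[-0.0034,0.0404,-0.004],1],[[0,0,0],[-0.0034,0.0404,-0.004],1],[[0,0,0],[-0.0034,0.0404,-0.004],1],[[0,0,0],[-0.0034,0.0404,-0.004],1],[[0,0,0],[-0.0034,0.0404,-0.004],1],[[0,0,0],[-0.0034,0.0404,-0.004],1],[[0,0,0],[-0.0034,0.0404,-0.004],1],[[0,0,0],[-0.0034,0.0404,-0.004],1],[[0,0,0],[0,0,0],1]]'; python3 -m jog '[[[0,0,0],[0,0,0],1],[[0,0,0],[0,0,0],1],[[0,0,0],[0,0,0],1]]'; cat >> h.py <<'E'
def scrapers(c,im,show=True):
    out=[]
    for k in blobs(mask(im,(3,110,40),(20,255,255)),400):
        rect=cv2.minAreaRect(k); b=pl(c,cv2.boxPoints(rect),16)[:,:2]
        s=[np.linalg.norm(b[i]-b[(i+1)%4]) for i in range(2)]
        i=0 if s[0]>s[1] else 1; d=b[(i+1)%4]-b[i]; d/=np.linalg.norm(d)
        if d[0]<0: d=-d
        ctr=b.mean(0); o=ctr-73.5*d
        out.append((o,np.arctan2(d[1],d[0]))); 
        if show: print('px',np.round(rect[0]),'LxW',np.round(sorted(s),1),'origin',o.round(1),'yaw',round(out[-1][1],3),'grip65',(o+65*d).round(1),'eye px',px(c,[[*o,3]]).round(0))
    return out
E
python3 - <<'E'
from h import *
c,im=shot('wrist','w5.png'); print(r.sense()['eef_pos'])
scrapers(c,im)
E
```

```text
clock: 13.4
eef_pos: [490.8, -228.9, 330.9]
tcp_rot: [3.14, -0.001, 0.098]
contact_force: [-0.0, 0.1, -0.5]
opening: 1.006
grasp_force: 0.0
clock: 13.7
eef_pos: [490.2, -224.5, 330.3]
tcp_rot: [-3.141, 0.0, 0.102]
contact_force: [0.2, 0.7, -0.1]
opening: 1.001
grasp_force: 0.0
[ 490.1771102  -224.63057006  330.44735171]
px [196. 152.] LxW [18.4 93.6] origin [ 452.8 -111.9] yaw 0.142 grip65 [ 517.1 -102.7] eye px [[208. 220.]]
px [359. 157.] LxW [16.7 92.9] origin [ 464.4 -273.9] yaw 0.057 grip65 [ 529.3 -270.2] eye px [[353. 224.]]
px [432. 208.] LxW [18.9 92.6] origin [ 418.8 -344.8] yaw -0.134 grip65 [ 483.2 -353.5] eye px [[408. 268.]]
px [266. 191.] LxW [16.7 93.2] origin [ 420.2 -190.1] yaw 0.193 grip65 [ 484.  -177.6] eye px [[275. 254.]]
```

View pics/w5.png

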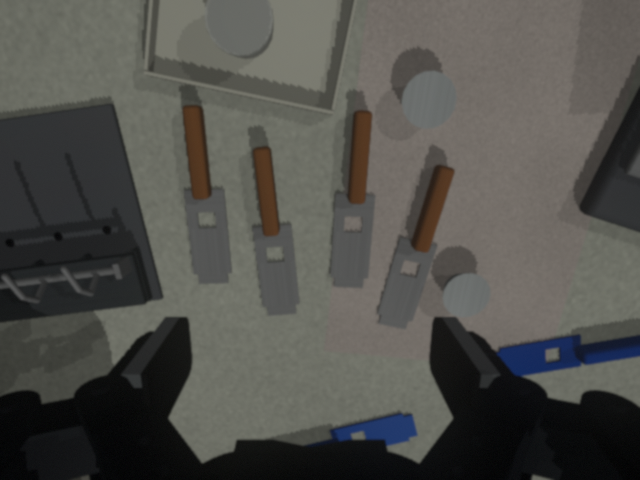

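```bash
python3 -c "
from h import *
go(517.1,-102.7,180,.142)"
```

```text
turn [-0.0003  0.0001 -0.0402] shift(cur axes)m [ 0.0392 -0.1185  0.1505] shift(after turn) [ 0.0439 -0.1169  0.1504] t 13.75 tcp [ 490.2 -224.6  330.4] op 1.0
```

```bash
python3 -m jog '[[[0,0,-0.04],[0,0,0],0.2],[[0,0,0],[0.011,-0.029,0.0375],0.2],[[0,0,0],[0.011,-0.029,0.0375],0.2],[[0,0,0],[0.011,-0.029,0.0375],0.2],[[0,0,0],[0.011,-0.029,0.0375],0.2],[[0,0,0],[0,0,0],0.2],[[0,0,0],[0,0,0],0.2],[[0,0,0],[0,0,0],0.2],[[0,0,0],[0,0,0],0.2]]'; python3 - <<'E'
from h import *
c,im=shot('wrist','w6.png'); scrapers(c,im)
go(517.1,-102.7,28,.142)
E
```

```text
clock: 14.65
eef_pos: [518.3, -105.8, 182.0]
tcp_rot: [3.141, -0.003, 0.139]
contact_force: [0.3, -0.1, 0.3]
opening: 0.596
grasp_force: 0.0
px [537. 235.] LxW [24.6 94. ] origin [ 464.2 -269.5] yaw 0.032 grip65 [ 529.2 -267.4] eye px [[504. 322.]]
px [626. 310.] LxW [30.5 89.3] origin [ 417.7 -342.3] yaw -0.123 grip65 [ 482.2 -350.3] eye px [[573. 383.]]
px [305. 220.] LxW [15.7 94.1] origin [ 452.6 -110.1] yaw 0.127 grip65 [ 517.  -101.8] eye px [[305. 310.]]
px [399. 267.] LxW [17.6 78.6] origin [ 428.3 -186.3] yaw 0.17 grip65 [ 492.4 -175.3] eye px [[393. 349.]]
turn [ 0.0009 -0.0024 -0.0029] shift(cur axes)m [-0.001  -0.0033  0.1539] shift(after turn) [-0.0006 -0.0032  0.1539] t 14.7 tcp [ 518.1 -105.8  181.9] op 0.6
```

```bash
python3 -m jog '[[[0,0,0],[-0.001,-0.0036,0.03],0.2],[[0,0,0],[0,0,0.04],0.2],[[0,0,0],[0,0,0.04],0.2],[[0,0,0],[0,0,0.028],0.2],[[0,0,0],[0,0,0.012],0.2],[[0,0,0],[0,0,0.004],0.2],[[0,0,0],[0,0,0],0.2],[[0,0,0],[0,0,0],0.2]]' 40;  python3 -c "
from h import *
go(517.1,-102.2,28,.135)"
```

```text
clock: 15.5
eef_pos: [517.0, -101.9, 27.9]
tcp_rot: [3.141, -0.002, 0.14]
contact_force: [0.6, 0.3, -0.4]
opening: 0.605
grasp_force: 0.0
turn [ 0.0008 -0.0022  0.0048] shift(cur axes)m [ 0.      0.0003 -0.0001] shift(after turn) [ 0.      0.0003 -0.0001] t 15.5 tcp [ 517.  -101.9   27.9] op 0.6
```

```bash
python3 -m jog '[[[0,0,0],[0,0,0],-1],[[0,0,0],[0,0,0],-1],[[0,0,0],[0,0,0],-1],[[0,0,0],[0,0,0],-1],[[0,0,0],[0,0,0],-1],[[0,0,0],[0,0,-0.03],-1],[[0,0,0],[0,0,-0.03],-1],[[0,0,0],[0,0,-0.03],-1],[[0,0,0],[0,0,0],-1]]' 40; cat >> h.py <<'E'
FT=np.array([410.5,79.9]);FY=.2335;FR=np.array([[np.cos(FY),-np.sin(FY)],[np.sin(FY),np.cos(FY)]])
def slot(i,fx,z): w=FR@[fx,-84+56*i]+FT; print('slot',i,w.round(1)); go(*w,z,FY)
E
python3 -c "
from h import *
slot(0,155,100)"
```

```text
clock: 16.4
eef_pos: [518.3, -101.9, 120.3]
tcp_rot: [3.139, -0.006, 0.14]
contact_force: [0.1, -0.6, -0.5]
opening: 0.203
grasp_force: 39.5
slot 0 [580.7  34. ]
turn [ 0.0025 -0.0061 -0.0934] shift(cur axes)m [ 0.0807 -0.126   0.0205] shift(after turn) [ 0.0922 -0.1178  0.0203] t 16.4 tcp [ 518.3 -101.9  120.3] op 0.2
```

```bash
python3 -m jog '[[[0,0,-0.0934],[0,0,0],-1],[[0,0,0],[0.023,-0.0295,0],-1],[[0,0,0],[0.023,-0.0295,0],-1],[[0,0,0],[0.023,-0.0295,0],-1],[[0,0,0],[0.023,-0.0295,0],-1],[[0,0,0],[0,0,0.02],-1],[[0,0,0],[0,0,0],-1],[[0,0,0],[0,0,0],-1],[[0,0,0],[0,0,0],-1]]'; python3 - <<'E'
from h import *
slot(0,155,38.5)
c,im=shot('wrist','w7.png')
E
```

```text
clock: 17.3
eef_pos: [577.9, 33.9, 96.7]
tcp_rot: [3.142, 0.0, 0.233]
contact_force: [0.5, -0.8, -1.4]
opening: 0.198
grasp_force: 39.5
slot 0 [580.7  34. ]
turn [ 0.      0.0003 -0.0009] shift(cur axes)m [0.0028 0.0005 0.0582] shift(after turn) [0.0028 0.0005 0.0582] t 17.3 tcp [577.9  33.9  96.7] op 0.2
```

View pics/w7.png

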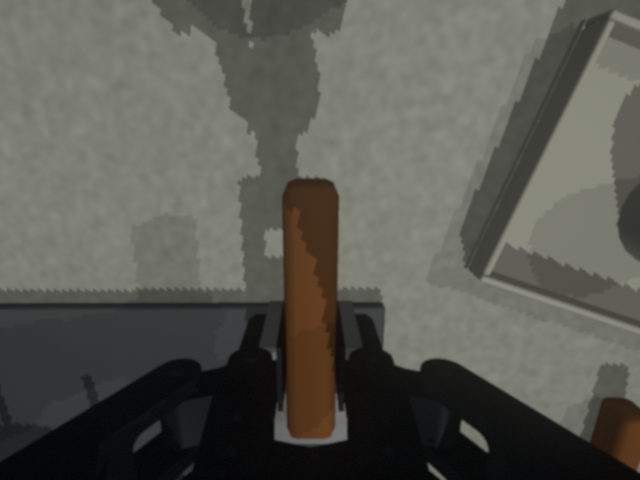

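```bash
python3 -m jog '[[[0,0,0],[0,0.0005,0.02],-1],[[0,0,0],[0,0,0.02],-1],[[0,0,0],[0,0,0.013],-1],[[0,0,0],[0,0,0.005],-1],[[0,0,0],[0,0,0],-1],[[0,0,0],[-0.008,0,0],-1],[[0,0,0],[-0.012,0,0],-1],[[0,0,0],[-0.012,0,0],-1],[[0,0,0],[-0.012,0,0],-1],[[0,0,0],[-0.008,0,0],-1],[[0,0,0],[0,0,0],-1],[[0,0,0],[0,0,0],-1]]'; python3 - <<'E'
from h import *
slot(0,66,38.5)
print(r.sense()['contact_force'])
E
```

```text
clock: 18.55
eef_pos: [527.9, 22.0, 38.7]
tcp_rot: [3.141, -0.001, 0.233]
contact_force: [-0.2, 0.4, -0.4]
opening: 0.2
grasp_force: 39.5
slot 0 [494.1  13.5]
turn [ 0.0001 -0.0008 -0.0003] shift(cur axes)m [-0.0349  0.0005  0.0002] shift(after turn) [-0.0349  0.0005  0.0002] t 18.55 tcp [527.9  22.   38.7] op 0.2
[-0.15008765  0.38345766 -0.36114226]
```

```bash
python3 -m jog '[[[0,0,0],[-0.008,0.0005,0.001],-1],[[0,0,0],[-0.008,0,0],-1],[[0,0,0],[-0.008,0,0],-1],[[0,0,0],[-0.006,0,0],-1],[[0,0,0],[-0.002,0,0],-1],[[0,0,0],[0,0,0],-1],[[0,0,0],[0,0,0],-1]]'; python3 -m jog '[[[0,0,0],[-0.002,0,0],-1],[[0,0,0],[-0.001,0,0],-1],[[0,0,0],[0,0,0],-1],[[0,0,0],[0,0,0],-1]]'; python3 - <<'E'
from h import *
slot(0,66,38.5)
E
```

```text
clock: 19.25
eef_pos: [497.0, 14.2, 37.6]
tcp_rot: [3.141, -0.001, 0.233]
contact_force: [0.5, -1.0, 0.8]
opening: 0.201
grasp_force: 39.5
clock: 19.65
eef_pos: [494.1, 13.5, 37.6]
tcp_rot: [3.141, -0.001, 0.233]
contact_force: [1.9, 0.8, 0.3]
opening: 0.199
grasp_force: 39.5
slot 0 [494.1  13.5]
turn [ 0.0001 -0.0007 -0.0002] shift(cur axes)m [ 0.      0.0001 -0.0009] shift(after turn) [ 0.      0.0001 -0.0009] t 19.65 tcp [494.1  13.5  37.6] op 0.2
```

Force begins to appear; push a little further until the stop is plain.

```bash
python3 -m jog '[[[0,0,0],[-0.001,0,0],-1],[[0,0,0],[-0.001,0,0],-1],[[0,0,0],[0,0,0],-1],[[0,0,0],[0,0,0],-1]]';python3 -m jog '[[[0,0,0],[-0.001,0,0.001],-1],[[0,0,0],[0,0,0],-1],[[0,0,0],[0,0,0],-1]]'
```

```text
clock: 20.05
eef_pos: [494.1, 13.3, 38.2]
tcp_rot: [3.141, -0.005, 0.233]
contact_force: [6.8, 3.0, -0.5]
opening: 0.206
grasp_force: 39.6
clock: 20.35
eef_pos: [494.1, 13.1, 37.5]
tcp_rot: [3.141, -0.006, 0.233]
contact_force: [9.4, 2.8, 1.7]
opening: 0.2
grasp_force: 39.9
```

```bash
python3 -m jog '[[[0,0,0],[0.001,0,0.001],-1],[[0,0,0],[0,0,0],-0.2],[[0,0,0],[0,0,0],-0.2],[[0,0,0],[0,0,0],-0.2],[[0,0,0],[0,0,-0.02],-0.2],[[0,0,0],[0,0,-0.04],-0.2],[[0,0,0],[0.02,0,-0.04],0.2],[[0,0,0],[0.02,0,-0.04],0.2],[[0,0,0],[0,0,0],0.2],[[0,0,0],[0,0,0],0.2]]'; python3 - <<'E'
from h import *
c,im=shot('wrist','w8.png'); scrapers(c,im)
w=FR@[1,-84]+FT; print('home origin',w)
go(484,-177.6,180,.193)
E
```

```text
clock: 21.35
eef_pos: [530.9, 22.3, 176.0]
tcp_rot: [3.141, -0.001, 0.234]
contact_force: [-1.8, -0.2, -0.5]
opening: 0.602
grasp_force: 0.0
px [310. 274.] LxW [17.3 99.7] origin [429.   -2.1] yaw 0.242 grip65 [492.1  13.5] eye px [[311. 357.]]
px [550. 333.] LxW [25.6 87.7] origin [ 424.3 -184. ] yaw 0.166 grip65 [ 488.5 -173.3] eye px [[520. 406.]]
home origin [430.90911453  -1.58906702]
turn [-0.0002  0.0014  0.0404] shift(cur axes)m [-0.0906  0.1838 -0.0051] shift(after turn) [-0.0831  0.1873 -0.0052] t 21.4 tcp [529.6  22.2 174.8] op 0.6
```

View pics/w8.png

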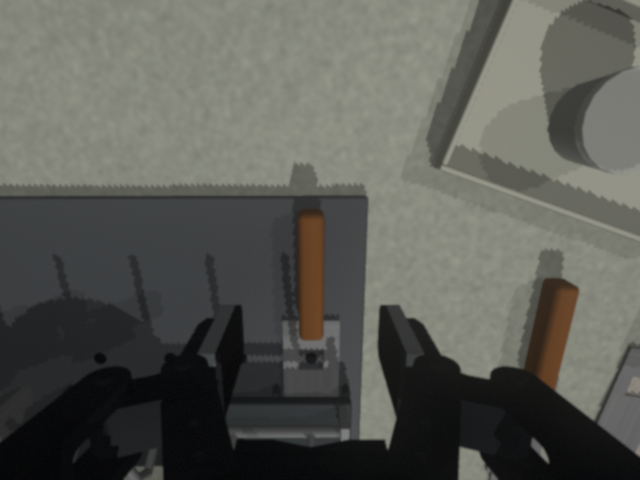

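```bash
python3 -m jog '[[[0,0,0.0404],[0,0,0],0.2],[[0,0,0],[-0.0166,0.0375,0],0.2],[[0,0,0],[-0.0166,0.0375,0],0.2],[[0,0,0],[-0.0166,0.0375,0],0.2],[[0,0,0],[-0.0166,0.0375,0],0.2],[[0,0,0],[-0.0166,0.0375,0],0.2],[[0,0,0],[0,0,0],0.2],[[0,0,0],[0,0,0],0.2],[[0,0,0],[0,0,0],0.2],[[0,0,0],[0,0,0],0.2]]'; python3 - <<'E'
from h import *
c,im=shot('wrist','w9.png'); scrapers(c,im)
go(484,-177.6,28,.193)
E
```

```text
clock: 22.4
eef_pos: [485.0, -176.5, 174.9]
tcp_rot: [-3.141, 0.001, 0.194]
contact_force: [-0.5, 0.0, 0.6]
opening: 0.602
grasp_force: 0.0
px [ 28. 152.] LxW [28.1 98. ] origin [430.9   1.3] yaw 0.239 grip65 [494.   16.7] eye px [[ 64. 256.]]
px [555. 269.] LxW [26.8 93.4] origin [ 419.6 -342.1] yaw -0.144 grip65 [ 484.  -351.5] eye px [[499. 348.]]
px [460. 184.] LxW [21.  93.8] origin [ 464.  -270.9] yaw 0.037 grip65 [ 529.  -268.5] eye px [[428. 281.]]
px [313. 223.] LxW [15.9 94.3] origin [ 419.8 -189.9] yaw 0.187 grip65 [ 483.7 -177.8] eye px [[312. 314.]]
turn [-0.0005  0.0006  0.0016] shift(cur axes)m [-0.0012  0.0009  0.1471] shift(after turn) [-0.0013  0.0009  0.1471] t 22.45 tcp [ 485.2 -176.5  175.1] op 0.6
```

```bash
python3 -m jog '[[[0,0,0],[-0.0013,0.0011,0.025],0.2],[[0,0,0],[0,0,0.04],0.2],[[0,0,0],[0,0,0.04],0.2],[[0,0,0],[0,0,0.026],0.2],[[0,0,0],[0,0,0.012],0.2],[[0,0,0],[0,0,0.004],0.2],[[0,0,0],[0,0,0],0.2],[[0,0,0],[0,0,0],0.2],[[0,0,0],[0,0,0],-1],[[0,0,0],[0,0,0],-1],[[0,0,0],[0,0,0],-1],[[0,0,0],[0,0,0],-1]]' 40; python3 -m jog '[[[0,0,0],[0,0,0],-1],[[0,0,0],[0,0,-0.03],-1],[[0,0,0],[0,0,-0.03],-1],[[0,0,0],[0,0,-0.03],-1],[[0,0,0],[0,0,0],-1],[[0,0,0],[0,0,0],-1]]'; python3 -c "
from h import *
slot(1,152,110)"
```

```text
clock: 23.65
eef_pos: [484.7, -179.2, 29.5]
tcp_rot: [3.141, -0.001, 0.193]
contact_force: [-0.6, 1.7, 7.6]
opening: 0.2
grasp_force: 39.5
clock: 24.25
eef_pos: [484.4, -179.2, 119.1]
tcp_rot: [3.141, -0.002, 0.193]
contact_force: [0.7, 0.6, -1.5]
opening: 0.201
grasp_force: 39.8
slot 1 [564.9  87.8]
turn [ 0.001  -0.0015 -0.0406] shift(cur axes)m [ 0.1301 -0.2466  0.0091] shift(after turn) [ 0.14   -0.2411  0.0091] t 24.25 tcp [ 484.4 -179.2  119.1] op 0.2
```

```bash
python3 -m jog '[[[0,0,-0.0406],[0,0,0],-1],[[0,0,0],[0.02,-0.0344,0],-1],[[0,0,0],[0.02,-0.0344,0],-1],[[0,0,0],[0.02,-0.0344,0],-1],[[0,0,0],[0.02,-0.0344,0],-1],[[0,0,0],[0.02,-0.0344,0],-1],[[0,0,0],[0.02,-0.0344,0],-1],[[0,0,0],[0.02,-0.0344,0],-1],[[0,0,0],[0,0,0.02],-1],[[0,0,0],[0,0,0],-1],[[0,0,0],[0,0,0],-1],[[0,0,0],[0,0,0],-1]]'; python3 -c "
from h import *
slot(1,152,39)
c,im=shot('wrist','w10.png')
b=[cv2.minAreaRect(k) for k in blobs(mask(im,(3,110,40),(20,255,255)),400)]; print(b)"
```

```text
clock: 25.45
eef_pos: [564.2, 86.9, 98.4]
tcp_rot: [3.142, 0.001, 0.233]
contact_force: [-0.1, -0.4, -1.4]
opening: 0.2
grasp_force: 42.5
slot 1 [564.9  87.8]
turn [ 0.      0.0009 -0.0008] shift(cur axes)m [ 0.0009 -0.0008  0.0594] shift(after turn) [ 0.0008 -0.0008  0.0594] t 25.45 tcp [564.2  86.9  98.4] op 0.2
[((310.0, 309.0), (252.0, 52.0), 90.0), ((412.8827819824219, 345.34417724609375), (38.85146713256836, 50.93637466430664), 2.862405300140381)]
```

```bash
python3 -m jog '[[[0,0,0],[0.0008,-0.0008,0.02],-1],[[0,0,0],[0,0,0.02],-1],[[0,0,0],[0,0,0.014],-1],[[0,0,0],[0,0,0.005],-1],[[0,0,0],[0,0,0],-1],[[0,0,0],[-0.008,0,0],-1],[[0,0,0],[-0.012,0,0],-1],[[0,0,0],[-0.012,0,0],-1],[[0,0,0],[-0.012,0,0],-1],[[0,0,0],[-0.008,0,0],-1],[[0,0,0],[0,0,0],-1],[[0,0,0],[0,0,0],-1]]'; python3 -c "
from h import *
slot(1,66,39)"
```

```text
clock: 26.7
eef_pos: [514.9, 76.6, 39.7]
tcp_rot: [3.142, -0.001, 0.234]
contact_force: [-0.3, -0.9, -0.1]
opening: 0.199
grasp_force: 42.5
slot 1 [481.2  67.9]
turn [ 0.0001 -0.0009  0.    ] shift(cur axes)m [-0.0348  0.0006  0.0007] shift(after turn) [-0.0348  0.0006  0.0007] t 26.7 tcp [514.9  76.6  39.7] op 0.2
```

```bash
python3 -m jog '[[[0,0,0],[-0.008,0.0005,0.001],-1],[[0,0,0],[-0.008,0,0],-1],[[0,0,0],[-0.008,0,0],-1],[[0,0,0],[-0.006,0,0],-1],[[0,0,0],[-0.004,0,0],-1],[[0,0,0],[-0.001,0,0],-1],[[0,0,0],[0,0,0],-1],[[0,0,0],[0,0,0],-1]]'; python3 -m jog '[[[0,0,0],[-0.001,0,0],-1],[[0,0,0],[-0.001,0,0],-1],[[0,0,0],[0,0,0],-1],[[0,0,0],[0,0,0],-1]]'; python3 -c "
from h import *
slot(1,66,39)"
```

```text
clock: 27.5
eef_pos: [482.0, 68.3, 38.9]
tcp_rot: [3.141, -0.003, 0.234]
contact_force: [5.6, 2.2, -0.9]
opening: 0.199
grasp_force: 42.5
clock: 27.9
eef_pos: [481.9, 68.1, 39.4]
tcp_rot: [3.141, -0.006, 0.233]
contact_force: [8.9, 3.0, -0.7]
opening: 0.195
grasp_force: 42.6
slot 1 [481.2  67.9]
turn [ 0.0004 -0.0061 -0.0001] shift(cur axes)m [-0.0007  0.      0.0004] shift(after turn) [-0.0007  0.      0.0004] t 27.9 tcp [481.9  68.1  39.4] op 0.19
```

```bash
python3 -m jog '[[[0,0,0],[0,0,0.001],-1],[[0,0,0],[0,0,0.001],-1],[[0,0,0],[0.001,0,0],-0.2],[[0,0,0],[0,0,0],-0.2],[[0,0,0],[0,0,0],-0.2],[[0,0,0],[0,0,-0.02],-0.2],[[0,0,0],[0,0,-0.04],-0.2],[[0,0,0],[0.02,0,-0.04],0.2],[[0,0,0],[0.02,0,-0.04],0.2],[[0,0,0],[0,0,0],0.2],[[0,0,0],[0,0,0],0.2],[[0,0,0],[0,0,0],0.2]]'; python3 - <<'E'
from h import *
c,im=shot('wrist','w11.png'); scrapers(c,im)
for i in (0,1): print('home origin',FR@[1,-84+56*i]+FT)
go(529.1,-269.5,180,.05)
E
```

```text
clock: 29.1
eef_pos: [516.9, 76.7, 175.1]
tcp_rot: [-3.141, 0.003, 0.234]
contact_force: [-0.4, 0.7, 0.4]
opening: 0.603
grasp_force: 0.0
px [310. 272.] LxW [17.2 99.2] origin [416.   52.7] yaw 0.242 grip65 [479.2  68.2] eye px [[311. 356.]]
px [390. 270.] LxW [19.8 95.5] origin [430.9  -1.2] yaw 0.222 grip65 [494.3  13.1] eye px [[381. 353.]]
home origin [430.90911453  -1.58906702]
home origin [417.95161318  52.89123363]
turn [0.     0.0036 0.1835] shift(cur axes)m [-0.0682  0.3397 -0.005 ] shift(after turn) [-0.005   0.3464 -0.0051] t 29.15 tcp [516.8  76.7 174.9] op 0.6
```

```bash
python3 -m jog '[[[0,0,0.092],[0,0,0],0.2],[[0,0,0.092],[0,0,0],0.2],[[0,0,0],[0,0.0385,0],0.2],[[0,0,0],[0,0.0385,0],0.2],[[0,0,0],[0,0.0385,0],0.2],[[0,0,0],[-0.005,0.0385,0],0.2],[[0,0,0],[0,0.0385,0],0.2],[[0,0,0],[0,0.0385,0],0.2],[[0,0,0],[0,0.0385,0],0.2],[[0,0,0],[0,0.0385,0],0.2],[[0,0,0],[0,0.0385,0],0.2],[[0,0,0],[0,0,0],0.2]]'; python3 -m jog '[[[0,0,0],[0,0,0],0.2],[[0,0,0],[0,0,0],0.2],[[0,0,0],[0,0,0],0.2]]'; python3 - <<'E'
from h import *
c,im=shot('wrist','w12.png'); scrapers(c,im)
go(529.1,-269.5,28,.05)
E
```

```text
clock: 30.35
eef_pos: [529.9, -272.9, 174.9]
tcp_rot: [3.141, 0.002, 0.046]
contact_force: [0.5, -0.1, -0.5]
opening: 0.601
grasp_force: 0.0
clock: 30.65
eef_pos: [530.4, -268.0, 176.0]
tcp_rot: [-3.141, 0.001, 0.051]
contact_force: [-0.4, 0.1, -0.0]
opening: 0.601
grasp_force: 0.0
px [315. 222.] LxW [16.  93.9] origin [ 464.2 -274.6] yaw 0.062 grip65 [ 529.  -270.6] eye px [[316. 313.]]
px [430. 279.] LxW [20.5 78.9] origin [ 427.4 -345. ] yaw -0.142 grip65 [ 491.7 -354.2] eye px [[400. 359.]]
turn [-0.0005  0.0007  0.0009] shift(cur axes)m [-0.0015  0.0014  0.1482] shift(after turn) [-0.0016  0.0013  0.1482] t 30.7 tcp [ 530.6 -268.1  176.2] op 0.6
```

```bash
python3 -m jog '[[[0,0,-0.011],[-0.0015,0.0022,0.025],0.2],[[0,0,0],[0,0,0.04],0.2],[[0,0,0],[0,0,0.04],0.2],[[0,0,0],[0,0,0.027],0.2],[[0,0,0],[0,0,0.012],0.2],[[0,0,0],[0,0,0.004],0.2],[[0,0,0],[0,0,0],0.2],[[0,0,0],[0,0,0],0.2],[[0,0,0],[0,0,0],-1],[[0,0,0],[0,0,0],-1],[[0,0,0],[0,0,0],-1],[[0,0,0],[0,0,0],-1]]' 40; python3 -m jog '[[[0,0,0],[0,0,0],-1],[[0,0,0],[0,0,-0.03],-1],[[0,0,0],[0,0,-0.03],-1],[[0,0,0],[0,0,-0.03],-1],[[0,0,0],[0,0,0],-1],[[0,0,0],[0,0,0],-1]]'; python3 -c "
from h import *
slot(2,152,110)"
```

```text
clock: 31.9
eef_pos: [530.0, -271.9, 29.5]
tcp_rot: [3.141, -0.001, 0.06]
contact_force: [-0.5, 0.1, 7.2]
opening: 0.201
grasp_force: 40.5
clock: 32.5
eef_pos: [529.6, -271.7, 119.1]
tcp_rot: [3.141, -0.001, 0.061]
contact_force: [-0.8, 0.4, -0.3]
opening: 0.202
grasp_force: 39.5
slot 2 [551.9 142.3]
turn [ 0.0009 -0.0013 -0.1729] shift(cur axes)m [ 0.0473 -0.4119  0.0089] shift(after turn) [ 0.1175 -0.3976  0.0091] t 32.5 tcp [ 529.6 -271.7  119.1] op 0.2
```

```bash
python3 -m jog '[[[0,0,-0.0865],[0,0,0],-1],[[0,0,-0.0865],[0,0,0],-1],[[0,0,0],[0.01175,-0.03976,0],-1],[[0,0,0],[0.01175,-0.03976,0],-1],[[0,0,0],[0.01175,-0.03976,0],-1],[[0,0,0],[0.01175,-0.03976,0],-1],[[0,0,0],[0.01175,-0.03976,0],-1],[[0,0,0],[0.01175,-0.03976,0],-1],[[0,0,0],[0.01175,-0.03976,0],-1],[[0,0,0],[0.01175,-0.03976,0],-1],[[0,0,0],[0.01175,-0.03976,0],-1],[[0,0,0],[0.01175,-0.03976,0],-1]]'; python3 -m jog '[[[0,0,0],[0,0,0.02],-1],[[0,0,0],[0,0,0],-1],[[0,0,0],[0,0,0],-1],[[0,0,0],[0,0,0],-1],[[0,0,0],[0,0,0],-1]]'; python3 -c "
from h import *
slot(2,152,39.5)
c,im=shot('wrist','w13.png')
b=[cv2.minAreaRect(k) for k in blobs(mask(im,(3,110,40),(20,255,255)),400)]; print(b)"
```

```text
clock: 33.7
eef_pos: [550.5, 143.9, 116.9]
tcp_rot: [3.141, 0.003, 0.234]
contact_force: [0.6, -0.4, -0.9]
opening: 0.197
grasp_force: 40.8
clock: 34.2
eef_pos: [552.0, 141.6, 98.9]
tcp_rot: [3.142, -0.0, 0.232]
contact_force: [-0.0, 0.4, -0.4]
opening: 0.202
grasp_force: 40.8
slot 2 [551.9 142.3]
turn [ 0.     -0.0004 -0.0012] shift(cur axes)m [ 0.0001 -0.0007  0.0594] shift(after turn) [ 0.0001 -0.0007  0.0594] t 34.2 tcp [552.  141.6  98.9] op 0.2
[((309.9999694824219, 308.4999694824219), (252.99996948242188, 51.99999237060547), 90.0), ((513.1486206054688, 362.10809326171875), (47.34690856933594, 81.70629119873047), 9.462322235107422), ((412.5, 346.5), (49.0, 39.0), 90.0)]
```

```bash
python3 -m jog '[[[0,0,0],[0,-0.0005,0.02],-1],[[0,0,0],[0,0,0.02],-1],[[0,0,0],[0,0,0.014],-1],[[0,0,0],[0,0,0.005],-1],[[0,0,0],[0,0,0],-1],[[0,0,0],[-0.008,0,0],-1],[[0,0,0],[-0.012,0,0],-1],[[0,0,0],[-0.012,0,0],-1],[[0,0,0],[-0.012,0,0],-1],[[0,0,0],[-0.008,0,0],-1],[[0,0,0],[0,0,0],-1],[[0,0,0],[0,0,0],-1]]'; python3 -c "
from h import *
slot(2,66,39)"
```

```text
clock: 35.45
eef_pos: [501.3, 131.0, 39.8]
tcp_rot: [-3.142, -0.001, 0.234]
contact_force: [1.3, 0.4, -1.3]
opening: 0.198
grasp_force: 40.8
slot 2 [468.2 122.4]
turn [-0.     -0.0009  0.0002] shift(cur axes)m [-0.0341  0.0007  0.0007] shift(after turn) [-0.0341  0.0007  0.0008] t 35.45 tcp [501.3 131.   39.8] op 0.2
```

```bash
python3 -m jog '[[[0,0,0],[-0.008,0.0005,0.001],-1],[[0,0,0],[-0.008,0,0],-1],[[0,0,0],[-0.008,0,0],-1],[[0,0,0],[-0.006,0,0],-1],[[0,0,0],[-0.004,0,0],-1],[[0,0,0],[-0.001,0,0],-1],[[0,0,0],[0,0,0],-1],[[0,0,0],[0,0,0],-1]]'; python3 -m jog '[[[0,0,0],[-0.001,0,0],-1],[[0,0,0],[-0.001,0,0],-1],[[0,0,0],[0,0,0],-1],[[0,0,0],[0,0,0],-1]]'; python3 -c "
from h import *
slot(2,66,39)"
```

```text
clock: 36.25
eef_pos: [468.8, 122.8, 39.1]
tcp_rot: [-3.142, -0.004, 0.234]
contact_force: [5.1, 0.3, -1.3]
opening: 0.197
grasp_force: 40.9
clock: 36.65
eef_pos: [468.7, 122.8, 39.5]
tcp_rot: [-3.141, -0.007, 0.234]
contact_force: [8.8, 2.4, 0.1]
opening: 0.198
grasp_force: 40.9
slot 2 [468.2 122.4]
turn [-0.0001 -0.0074  0.0002] shift(cur axes)m [-0.0005  0.0002  0.0005] shift(after turn) [-0.0005  0.0002  0.0005] t 36.65 tcp [468.7 122.8  39.5] op 0.2
```

```bash
python3 -m jog '[[[0,0,0],[0,0,0.001],-1],[[0,0,0],[0,0,0.001],-1],[[0,0,0],[0.001,0,0],-0.2],[[0,0,0],[0,0,0],-0.2],[[0,0,0],[0,0,0],-0.2],[[0,0,0],[0,0,-0.02],-0.2],[[0,0,0],[0,0,-0.04],-0.2],[[0,0,0],[0.02,0,-0.04],0.2],[[0,0,0],[0.02,0,-0.04],0.2],[[0,0,0],[0,0,0],0.2],[[0,0,0],[0,0,0],0.2],[[0,0,0],[0,0,0],0.2]]'; python3 - <<'E'
from h import *
c,im=shot('wrist','w14.png'); scrapers(c,im)
for i in (0,1,2): print('home origin',FR@[1,-84+56*i]+FT)
go(483.5,-353,180,-.138)
E
```

```text
clock: 37.85
eef_pos: [503.3, 130.9, 175.2]
tcp_rot: [3.142, 0.003, 0.234]
contact_force: [-0.9, -0.2, -0.2]
opening: 0.597
grasp_force: 0.0
px [468. 272.] LxW [22.8 99.2] origin [429.  -2.] yaw 0.219 grip65 [492.5  12.1] eye px [[450. 355.]]
px [310. 272.] LxW [17.2 99.2] origin [402.5 106.8] yaw 0.242 grip65 [465.6 122.4] eye px [[311. 356.]]
px [389. 271.] LxW [19.8 97.6] origin [416.5  54.1] yaw 0.213 grip65 [480.   67.8] eye px [[379. 354.]]
home origin [430.90911453  -1.58906702]
home origin [417.95161318  52.89123363]
home origin [404.99411184 107.37153428]
turn [0.0007 0.0034 0.3716] shift(cur axes)m [-0.1312  0.4662 -0.0046] shift(after turn) [ 0.047   0.482  -0.0051] t 37.9 tcp [503.2 130.9 174.9] op 0.6
```

```bash
python3 -m jog '[[[0,0,0.124],[0,0,0],0.2],[[0,0,0.124],[0,0,0],0.2],[[0,0,0.124],[0,0,0],0.2],[[0,0,0],[0.0039,0.0402,0],0.2],[[0,0,0],[0.0039,0.0402,0],0.2],[[0,0,0],[0.0039,0.0402,0],0.2],[[0,0,0],[0.0039,0.0402,0],0.2],[[0,0,0],[0.0039,0.0402,0],0.2],[[0,0,0],[0.0039,0.0402,0],0.2],[[0,0,0],[0.0039,0.0402,0],0.2],[[0,0,0],[0.0039,0.0402,0],0.2],[[0,0,0],[0.0039,0.0402,0],0.2]]'; python3 -m jog '[[[0,0,0],[0.0039,0.0402,0],0.2],[[0,0,0],[0.0039,0.0402,0],0.2],[[0,0,0],[0.0039,0.0402,0],0.2],[[0,0,0],[0,0,0],0.2],[[0,0,0],[0,0,0],0.2],[[0,0,0],[0,0,0],0.2],[[0,0,0],[0,0,0],0.2],[[0,0,0],[0,0,0],0.2]]'; python3 - <<'E'
from h import *
c,im=shot('wrist','w15.png'); scrapers(c,im)
go(483.5,-353,28,-.138)
E
```

```text
clock: 39.1
eef_pos: [488.2, -232.9, 174.9]
tcp_rot: [-3.141, 0.003, -0.139]
contact_force: [0.5, -0.8, 0.2]
opening: 0.601
grasp_force: 0.0
clock: 39.9
eef_pos: [484.9, -351.8, 176.4]
tcp_rot: [-3.141, 0.0, -0.137]
contact_force: [-0.4, -0.6, -0.3]
opening: 0.601
grasp_force: 0.0
px [316. 222.] LxW [16.  94.7] origin [ 418.7 -346.7] yaw -0.125 grip65 [ 483.1 -354.8] eye px [[317. 313.]]
turn [-0.0001  0.0001  0.0008] shift(cur axes)m [-0.0013  0.0012  0.1485] shift(after turn) [-0.0013  0.0012  0.1485] t 39.95 tcp [ 484.9 -352.   176.5] op 0.6
```

```bash
python3 -m jog '[[[0,0,-0.009],[-0.0013,0.0028,0.025],0.2],[[0,0,0],[0,0,0.04],0.2],[[0,0,0],[0,0,0.04],0.2],[[0,0,0],[0,0,0.0275],0.2],[[0,0,0],[0,0,0.012],0.2],[[0,0,0],[0,0,0.004],0.2],[[0,0,0],[0,0,0],0.2],[[0,0,0],[0,0,0],0.2],[[0,0,0],[0,0,0],-1],[[0,0,0],[0,0,0],-1],[[0,0,0],[0,0,0],-1],[[0,0,0],[0,0,0],-1]]' 40; python3 -m jog '[[[0,0,0],[0,0,0],-1],[[0,0,0],[0,0,-0.03],-1],[[0,0,0],[0,0,-0.03],-1],[[0,0,0],[0,0,-0.03],-1],[[0,0,0],[0,0,0],-1],[[0,0,0],[0,0,0],-1]]'; python3 -c "
from h import *
slot(3,152,110)"
```

```text
clock: 41.15
eef_pos: [483.6, -356.0, 29.0]
tcp_rot: [3.141, -0.001, -0.129]
contact_force: [-0.9, -0.3, 5.8]
opening: 0.199
grasp_force: 40.5
clock: 41.75
eef_pos: [483.3, -355.7, 118.6]
tcp_rot: [3.141, -0.001, -0.129]
contact_force: [0.6, -0.0, -1.4]
opening: 0.201
grasp_force: 39.6
slot 3 [538.9 196.8]
turn [ 0.001  -0.0012 -0.3629] shift(cur axes)m [-0.0162 -0.555   0.0082] shift(after turn) [ 0.182  -0.5246  0.0086] t 41.75 tcp [ 483.3 -355.7  118.6] op 0.2
```

```bash
python3 -m jog '[[[0,0,-0.121],[0,0,0],-1],[[0,0,-0.121],[0,0,0],-1],[[0,0,-0.121],[0,0,0],-1],[[0,0,0],[0.013,-0.03747,0],-1],[[0,0,0],[0.013,-0.03747,0],-1],[[0,0,0],[0.013,-0.03747,0],-1],[[0,0,0],[0.013,-0.03747,0],-1],[[0,0,0],[0.013,-0.03747,0],-1],[[0,0,0],[0.013,-0.03747,0],-1],[[0,0,0],[0.013,-0.03747,0],-1],[[0,0,0],[0.013,-0.03747,0],-1],[[0,0,0],[0.013,-0.03747,0],-1]]'; python3 -m jog '[[[0,0,0],[0.013,-0.03747,0],-1],[[0,0,0],[0.013,-0.03747,0],-1],[[0,0,0],[0.013,-0.03747,0],-1],[[0,0,0],[0.013,-0.03747,0],-1],[[0,0,0],[0.013,-0.03747,0],-1],[[0,0,0],[0,0,0.02],-1],[[0,0,0],[0,0,0],-1],[[0,0,0],[0,0,0],-1],[[0,0,0],[0,0,0],-1],[[0,0,0],[0,0,0],-1]]'; python3 -c "
from h import *
slot(3,152,39.5)
c,im=shot('wrist','w16.png')
b=[cv2.minAreaRect(k) for k in blobs(mask(im,(3,110,40),(20,255,255)),400)]; print(b)"
```

```text
clock: 42.95
eef_pos: [517.7, 1.0, 116.6]
tcp_rot: [-3.142, 0.003, 0.234]
contact_force: [-3.4, -13.2, -0.7]
opening: 0.204
grasp_force: 58.4
clock: 43.95
eef_pos: [539.0, 196.2, 98.4]
tcp_rot: [-3.142, -0.0, 0.232]
contact_force: [-0.4, -0.4, -1.8]
opening: 0.193
grasp_force: 63.1
slot 3 [538.9 196.8]
turn [-0.     -0.0004 -0.0011] shift(cur axes)m [ 0.0001 -0.0005  0.0589] shift(after turn) [ 0.0001 -0.0005  0.0589] t 43.95 tcp [539.  196.2  98.4] op 0.19
[((311.5, 307.5), (243.0, 53.0), 90.0), ((610.2682495117188, 388.91461181640625), (54.96647262573242, 136.1939239501953), 12.094757080078125), ((513.6216430664062, 362.770263671875), (47.51130676269531, 82.19949340820312), 9.462322235107422), ((412.5, 346.5), (49.0, 39.0), 90.0)]
```

View pics/w16.png

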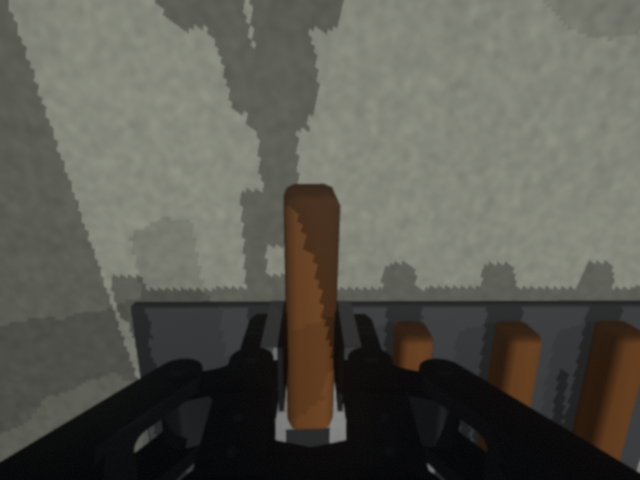

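```bash
python3 -c "
from h import *
c,im=shot('scene','s16.png')
w=np.array([*(FR@[40,20]+FT),60]); u,v=px(c,w)[0]; print(u,v)
x,y=int(u)-80,int(v)-70
cv2.imwrite('pics/s16c.png',cv2.resize(im[y:y+140,x:x+170],None,fx=4,fy=4,interpolation=cv2.INTER_CUBIC))"
```

```text
364.2769516515891 180.17821450390278
```

View pics/s16c.png

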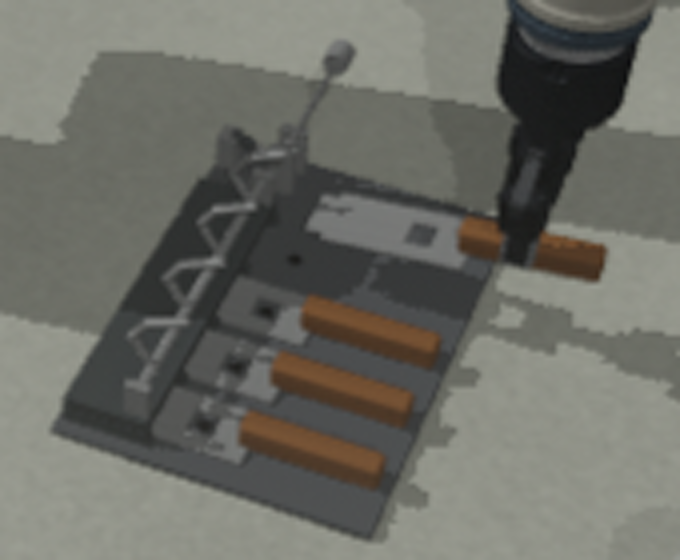

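```bash
python3 - <<'E'
from h import *
for n in('w10','w13','w16'):
    im=cv2.imread(f'pics/{n}.png'); m=mask(im,(3,110,40),(20,255,255)); m[:,:270]=0;m[:,360:]=0
    k=blobs(m)[0]; v=k[:,0,1]; print(n,v.min(),v.max(),[(y,int((m[y]>0).sum())) for y in (195,210,240,270,290,400,410,420,425)])
E
```

```text
w10 183 435 [(195, 50), (210, 53), (240, 51), (270, 51), (290, 50), (400, 46), (410, 46), (420, 45), (425, 44)]
w13 182 435 [(195, 50), (210, 53), (240, 52), (270, 51), (290, 50), (400, 46), (410, 46), (420, 45), (425, 45)]
w16 186 429 [(195, 48), (210, 53), (240, 53), (270, 51), (290, 50), (400, 44), (410, 43), (420, 40), (425, 36)]
```

```bash
python3 - <<'E'
from h import *
from scipy.optimize import least_squares
p=r.camera_params('wrist'); H=np.linalg.inv(p['hand_eye'])
def v(X,Z): q=H@[X,0,Z,1]; return p['fy']*q[1]/q[2]+p['cy']
def model(th,dx,dz):
    out=[]
    for sx in(26,121):
        a,b=sx-65,7.5-12   # about pad contact point at tool z=12
        out.append(v(a*np.cos(th)+b*np.sin(th)+dx, 12+dz-a*np.sin(th)+b*np.cos(th)))
    return np.array(out)
base=model(0,0,0); print('base',base,'seen 435,182')
off=np.array([435,182])-base; tgt=np.array([429,186])
for dz in(-3,0,3):
    s=least_squares(lambda q:model(q[0],q[1],dz)+off-tgt,[0,0]).x; print('dz',dz,'theta(+=blade down)',s[0],'dx',s[1])
E
```

```text
base [441.01511336 184.97605767] seen 435,182
dz -3 theta(+=blade down) 0.12668444298470108 dx 1.2344779726350261
dz 0 theta(+=blade down) 0.08474234925674909 dx 0.036285976811321285
dz 3 theta(+=blade down) 0.03920099064281748 dx -1.1200058371805734
```

```bash
python3 -m jog '[[[0,0,0],[-0.012,-0.0005,0],-1],[[0,0,0],[-0.013,0,0.02],-1],[[0,0,0],[0,0,0.02],-1],[[0,0,0],[0,0,0.006],-1],[[0,0,0],[0,0,0],-1],[[0,0,0],[0,0,0],-1]]' 20;  python3 -m jog '[[[0,0,0],[0,0,0.003],-1],[[0,0,0],[0,0,0.003],-1],[[0,0,0],[0,0,0.002],-1],[[0,0,0],[0,0,0],-1],[[0,0,0],[0,0,0],-1]]' 20; python3 -c "
from h import *
slot(3,127,38)"
```

```text
clock: 44.65
eef_pos: [514.5, 191.7, 52.6]
tcp_rot: [-3.142, -0.001, 0.234]
contact_force: [-0.1, 0.4, -0.7]
opening: 0.193
grasp_force: 61.0
clock: 45.15
eef_pos: [514.5, 191.7, 44.1]
tcp_rot: [-3.142, -0.0, 0.234]
contact_force: [1.8, 0.6, 1.8]
opening: 0.193
grasp_force: 61.3
slot 3 [514.6 191. ]
turn [-0.     -0.0004  0.0001] shift(cur axes)m [-0.0001  0.0007  0.0061] shift(after turn) [-0.0001  0.0007  0.0061] t 45.15 tcp [514.5 191.7  44.1] op 0.19
```

```bash
python3 -m jog '[[[0,0,0],[0,0.0005,0.002],-1],[[0,0,0],[0,0,0.002],-1],[[0,0,0],[0,0,0.001],-1],[[0,0,0],[0,0,0],-1],[[0,0,0],[0,0,0],-1]]' 20; python3 -m jog '[[[0,0,0],[0,0,0],-0.5],[[0,0,0],[0,0,0],-0.3],[[0,0,0],[0,0,0],-0.2],[[0,0,0],[0,0,0],-0.2],[[0,0,0],[0,0,0.001],-0.2],[[0,0,0],[0,0,0],-0.2]]'; python3 -m jog '[[[0,0,0],[0,0,0],-0.2],[[0,0,0],[0,0,-0.04],-0.2],[[0,0,0],[0,0,-0.04],-0.2],[[0,0,0],[0,0,-0.04],0],[[0,0,0],[0,0,0],0],[[0,0,0],[0,0,0],0],[[0,0,0],[0,0,0],0]]';python3 - <<'E'
from h import *
c,im=shot('wrist','w17.png'); scrapers(c,im); print('ideal',FR@[62,84]+FT)
slot(3,127,37)
E
```

```text
clock: 45.65
eef_pos: [514.5, 191.2, 39.3]
tcp_rot: [3.142, -0.0, 0.234]
contact_force: [0.2, 0.6, 8.5]
opening: 0.194
grasp_force: 62.1
clock: 46.25
eef_pos: [514.3, 191.1, 37.8]
tcp_rot: [3.142, 0.0, 0.234]
contact_force: [-0.2, 0.3, 0.1]
opening: 0.397
grasp_force: 0.0
clock: 46.95
eef_pos: [513.6, 190.9, 156.9]
tcp_rot: [3.141, 0.002, 0.234]
contact_force: [-0.5, 0.3, -0.3]
opening: 0.5
grasp_force: 0.0
px [556. 314.] LxW [ 28.1 100.4] origin [428.5  -3.3] yaw 0.221 grip65 [491.9  11. ] eye px [[528. 396.]]
px [474. 312.] LxW [23.6 97.2] origin [417.2  52.5] yaw 0.221 grip65 [480.6  66.8] eye px [[455. 394.]]
px [310. 233.] LxW [16.8 97.6] origin [446.1 174.6] yaw 0.242 grip65 [509.2 190.2] eye px [[311. 328.]]
px [394. 283.] LxW [20.1 51.2] origin [426.4 113.9] yaw 0.214 grip65 [490.  127.7] eye px [[383. 368.]]
ideal [451.3812237  175.96625604]
slot 3 [514.6 191. ]
turn [0.0002 0.0024 0.0001] shift(cur axes)m [1.500e-03 1.000e-04 1.196e-01] shift(after turn) [1.200e-03 1.000e-04 1.196e-01] t 47.0 tcp [513.5 190.8 156.6] op 0.5
```

View pics/w17.png

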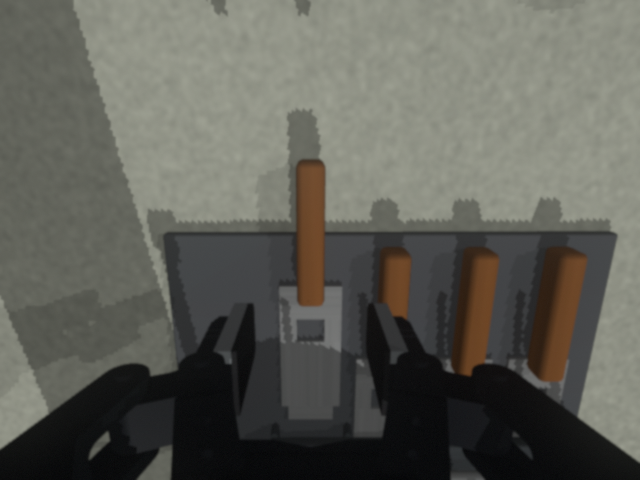

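```bash
python3 -m jog '[[[0,0,0],[-0.002,0,0.04],0],[[0,0,0],[0,0,0.04],0],[[0,0,0],[0,0,0.025],0],[[0,0,0],[0,0,0.01],0],[[0,0,0],[0,0,0.0035],0],[[0,0,0],[0,0,0],0],[[0,0,0],[0,0,0],0],[[0,0,0],[0,0,0],-1],[[0,0,0],[0,0,0],-1],[[0,0,0],[0,0,0],-1],[[0,0,0],[0,0,0],-1],[[0,0,0],[0,0,0],-1]]' 40; python3 -m jog '[[[0,0,0],[0,0,-0.002],-1],[[0,0,0],[-0.01,0,0],-1],[[0,0,0],[-0.012,0,0],-1],[[0,0,0],[0,0,0],-1],[[0,0,0],[0,0,0],-1]]'; python3 -c "
from h import *
slot(3,68,38)"
```

```text
clock: 48.2
eef_pos: [513.1, 190.9, 40.6]
tcp_rot: [-3.141, -0.002, 0.234]
contact_force: [-1.3, 0.1, 6.6]
opening: 0.2
grasp_force: 39.3
clock: 48.7
eef_pos: [490.5, 185.5, 41.5]
tcp_rot: [3.142, 0.0, 0.234]
contact_force: [-0.2, -0.1, -0.3]
opening: 0.201
grasp_force: 39.2
slot 3 [457.2 177.4]
turn [0.     0.0003 0.0002] shift(cur axes)m [-0.0342  0.0002  0.0035] shift(after turn) [-0.0342  0.0002  0.0035] t 48.7 tcp [490.5 185.5  41.5] op 0.2
```

```bash
python3 -m jog '[[[0,0,0],[-0.008,0,0.0005],-1],[[0,0,0],[-0.008,0,0],-1],[[0,0,0],[-0.008,0,0],-1],[[0,0,0],[-0.005,0,0],-1],[[0,0,0],[-0.003,0,0],-1],[[0,0,0],[-0.001,0,0],-1],[[0,0,0],[0,0,0],-1],[[0,0,0],[0,0,0],-1]]'; python3 -m jog '[[[0,0,0],[-0.001,0,0],-1],[[0,0,0],[-0.001,0,0],-1],[[0,0,0],[0,0,0],-1],[[0,0,0],[0,0,0],-1]]'; python3 -c "
from h import *
slot(3,66,39)"
```

```text
clock: 49.5
eef_pos: [459.3, 178.1, 41.1]
tcp_rot: [-3.142, -0.0, 0.234]
contact_force: [0.1, 0.3, -1.2]
opening: 0.195
grasp_force: 39.2
clock: 49.9
eef_pos: [457.0, 177.5, 41.0]
tcp_rot: [-3.142, 0.0, 0.234]
contact_force: [-0.3, -0.8, -0.2]
opening: 0.197
grasp_force: 39.2
slot 3 [455.3 176.9]
turn [-0.      0.      0.0001] shift(cur axes)m [-0.0018  0.0002  0.002 ] shift(after turn) [-0.0018  0.0002  0.002 ] t 49.9 tcp [457.  177.5  41. ] op 0.2
```

```bash
python3 -m jog '[[[0,0,0],[-0.001,0,0],-1],[[0,0,0],[-0.001,0,0],-1],[[0,0,0],[0,0,0],-1],[[0,0,0],[0,0,0],-1]]'; python3 -m jog '[[[0,0,0],[-0.001,0,0],-1],[[0,0,0],[-0.001,0,0],-1],[[0,0,0],[0,0,0],-1],[[0,0,0],[0,0,0],-1]]';
```

```text
clock: 50.3
eef_pos: [456.7, 177.6, 41.5]
tcp_rot: [-3.141, -0.003, 0.234]
contact_force: [5.4, 1.7, -0.4]
opening: 0.197
grasp_force: 39.2
clock: 50.7
eef_pos: [456.5, 177.7, 42.1]
tcp_rot: [-3.141, -0.007, 0.234]
contact_force: [8.9, 1.1, -0.5]
opening: 0.197
grasp_force: 39.3
```

```bash
python3 -m jog '[[[0,0,0],[-0.001,0,0],-1],[[0,0,0],[-0.001,0,0],-1],[[0,0,0],[0,0,0],-1],[[0,0,0],[0,0,0],-1]]'; python3 -c "
from h import *
slot(3,66,39)"
```

```text
clock: 51.1
eef_pos: [456.3, 177.8, 42.6]
tcp_rot: [-3.141, -0.011, 0.234]
contact_force: [12.8, 2.2, 0.6]
opening: 0.202
grasp_force: 39.3
slot 3 [455.3 176.9]
turn [-0.001  -0.0107  0.0006] shift(cur axes)m [-0.0013  0.0007  0.0036] shift(after turn) [-0.0012  0.0007  0.0036] t 51.1 tcp [456.3 177.8  42.6] op 0.2
```

```bash
python3 -m jog '[[[0,0,0],[0.002,0,0.001],-1],[[0,0,0],[0,0,0.002],-1],[[0,0,0],[0,0,0],-0.2],[[0,0,0],[0,0,0],-0.2],[[0,0,0],[0,0,0],-0.2],[[0,0,0],[0,0,-0.02],-0.2],[[0,0,0],[0,0,-0.04],-0.2],[[0,0,0],[0.03,0,-0.04],0],[[0,0,0],[0.04,0.03,-0.04],0],[[0,0,0],[0.02,0.04,-0.04],0],[[0,0,0],[0,0,0],0],[[0,0,0],[0,0,0],0]]'; python3 -m jog '[[[0,0,0],[0,0,0],0],[[0,0,0],[0,0,0],0]]'; python3 - <<'E'
from h import *
c,im=shot('wrist','w18.png'); scrapers(c,im)
for i in range(4): w=FR@[1,-84+56*i]+FT; print('home',i,w.round(1),'hole px',px(c,[[*w,8]]).round(0))
cr=im[150:400,150:560]; cv2.imwrite('pics/w18c.png',cv2.convertScaleAbs(cv2.resize(cr,None,fx=1.9,fy=1.9,interpolation=cv2.INTER_CUBIC),alpha=1.5))
E
```

```text
clock: 52.3
eef_pos: [542.0, 138.9, 202.5]
tcp_rot: [-3.141, -0.0, 0.232]
contact_force: [-0.6, 0.6, -0.8]
opening: 0.503
grasp_force: 0.0
clock: 52.5
eef_pos: [540.3, 139.8, 201.0]
tcp_rot: [-3.141, 0.003, 0.234]
contact_force: [-0.1, -0.8, -0.5]
opening: 0.497
grasp_force: 0.0
px [451. 306.] LxW [ 22.2 101.1] origin [428.3  -2. ] yaw 0.221 grip65 [491.7  12.2] eye px [[436. 378.]]
px [310. 306.] LxW [ 17.1 100.9] origin [402.3 107.3] yaw 0.241 grip65 [465.4 122.8] eye px [[311. 378.]]
px [382. 280.] LxW [19.5 53. ] origin [438.6  58.9] yaw 0.217 grip65 [502.   72.9] eye px [[374. 354.]]
px [238. 280.] LxW [19.3 52.9] origin [412.6 167.7] yaw 0.25 grip65 [475.6 183.8] eye px [[246. 354.]]
home 0 [430.9  -1.6] hole px [[438. 378.]]
home 1 [418.   52.9] hole px [[375. 378.]]
home 2 [405.  107.4] hole px [[311. 378.]]
home 3 [392.  161.9] hole px [[248. 378.]]
```

View pics/w18c.png

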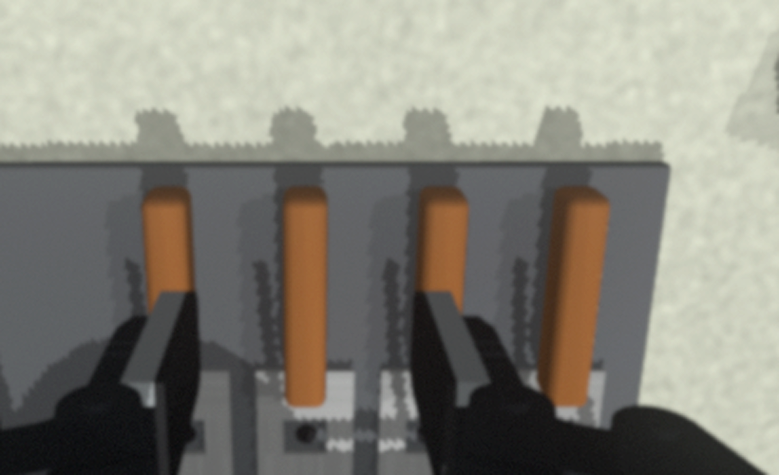

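```bash
python3 -c "
from h import *
go(368,234.2,240,.2335)"
```

```text
turn [-0.0001  0.0027  0.001 ] shift(cur axes)m [-0.1461 -0.1319 -0.0384] shift(after turn) [-0.1461 -0.1318 -0.0388] t 52.55 tcp [540.6 139.8 201.2] op 0.5
```

```bash
python3 -m jog '[[[0,0,0],[0,0,-0.039],0],[[0,0,0],[-0.0292,-0.0264,0],0],[[0,0,0],[-0.0292,-0.0264,0],0],[[0,0,0],[-0.0292,-0.0264,0],0],[[0,0,0],[-0.0292,-0.0264,0],0],[[0,0,0],[-0.0292,-0.0264,0],0],[[0,0,0],[0,0,0],0],[[0,0,0],[0,0,0],0],[[0,0,0],[0,0,0],0],[[0,0,0],[0,0,0],0]]' 25; python3 - <<'E'
from h import *
c,im=shot('wrist','w19.png'); print('expect knob px',px(c,[[*(FR@[-5,160]+FT),131]]))
go(368,234.2,131,.2335)
cv2.imwrite('pics/w19c.png',im[100:480,120:520])
E
```

```text
clock: 53.55
eef_pos: [370.2, 233.7, 241.4]
tcp_rot: [3.141, 0.0, 0.233]
contact_force: [0.6, 0.5, 0.7]
opening: 0.5
grasp_force: 0.0
expect knob px [[309.59534993 259.25118915]]
turn [ 0.0002  0.0002 -0.0009] shift(cur axes)m [-0.0019 -0.001   0.1104] shift(after turn) [-0.0019 -0.001   0.1104] t 53.6 tcp [370.1 233.7 241.4] op 0.5
```

View pics/w19c.png

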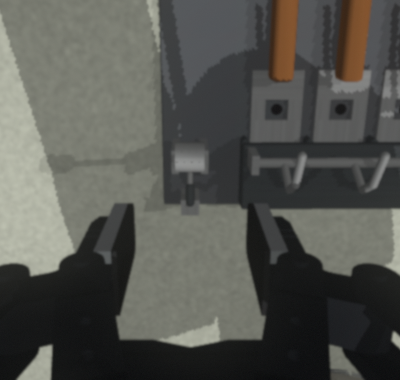

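```bash
python3 -m jog '[[[0,0,0],[-0.0019,-0.001,0.03],0],[[0,0,0],[0,0,0.04],0],[[0,0,0],[0,0,0.025],0],[[0,0,0],[0,0,0.01],0],[[0,0,0],[0,0,0.005],0],[[0,0,0],[0,0,0],0],[[0,0,0],[0,0,0],-1],[[0,0,0],[0,0,0],-1],[[0,0,0],[0,0,0],-1],[[0,0,0],[0,0,0],-1],[[0,0,0],[0,0,0],-1]]' 30
```

```text
clock: 54.7
eef_pos: [368.3, 234.3, 132.8]
tcp_rot: [3.141, -0.002, 0.234]
contact_force: [2.7, -6.2, 5.2]
opening: 0.205
grasp_force: 31.4
```

Pinched; swing the arc in reverse.

```bash
python3 -m jog '[[[0,0,0],[0.011,0,0.0044],-1],[[0,0,0],[0.0104,0,0.0058],-1],[[0,0,0],[0.0096,0,0.007],-1],[[0,0,0],[0.0086,0,0.0082],-1],[[0,0,0],[0.0075,0,0.0092],-1],[[0,0,0],[0.0063,0,0.01],-1],[[0,0,0],[0.005,0,0.0108],-1],[[0,0,0],[0.0037,0,0.0113],-1],[[0,0,0],[0.0022,0,0.0117],-1],[[0,0,0],[0.0007,0,0.0118],-1],[[0,0,0],[0,0,0.001],-1],[[0,0,0],[0,0,0],-1]]'
```

```text
clock: 55.9
eef_pos: [432.6, 249.7, 41.0]
tcp_rot: [3.141, -0.003, 0.234]
contact_force: [6.5, -6.5, -0.3]
opening: 0.205
grasp_force: 36.0
```

```bash
python3 -m jog '[[[0,0,0],[0,0,0],0],[[0,0,0],[0,0,0],0],[[0,0,0],[0,0,0],0],[[0,0,0],[0,0,-0.03],0],[[0,0,0],[0,0,-0.04],0],[[0,0,0],[0,0,-0.04],0],[[0,0,0],[0.03,0.03,-0.04],0],[[0,0,0],[0.04,0.04,-0.04],0],[[0,0,0],[0.03,0.03,-0.04],1],[[0,0,0],[0,0,-0.03],1],[[0,0,0],[0,0,0],1],[[0,0,0],[0,0,0],1]]'; python3 - <<'E'
from h import *
c,im=shot('wrist','w20.png'); print(r.sense()['eef_pos'])
c,t=shot('top','t20.png')
a=im[90:390,120:520]; b=cv2.resize(t[90:290,160:400],(360,300)); cv2.imwrite('pics/f.png',np.hstack([a,b]))
for n,p in dict(cupa=(211,133),cupb=(271,134)).items(): print(n, cv2.absdiff(t,cv2.imread('pics/top0.png'))[p[1]-25:p[1]+25,p[0]-25:p[0]+25].mean())
E
```

```text
clock: 57.1
eef_pos: [527.2, 190.1, 278.2]
tcp_rot: [-3.141, -0.001, 0.233]
contact_force: [-0.5, -0.4, 0.2]
opening: 0.999
grasp_force: 0.0
[526.51299877 190.03851035 277.18245445]
cupa 20.916133333333335
cupb 11.37
```

View pics/f.png

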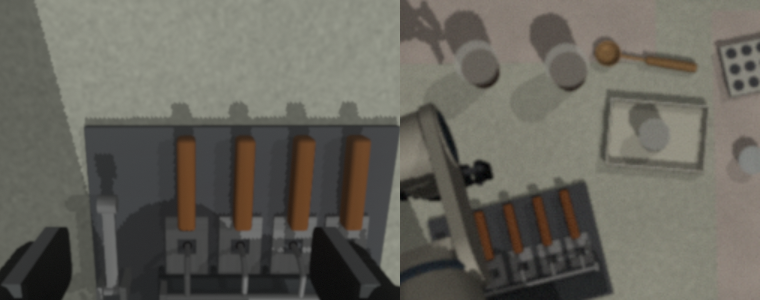

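The lever is down at (107,205), the prongs pass through the eyes at about (187,245) to (350,240), the tub stands in the tray at (653,135), and the cups have not moved.

```bash
python3 -c "
from rig import r
print(r.sign_off())"
```

```text
the job is handed in; nothing more can be done
None
```

I've handed the job in: the tub is upright in the tray, all four scrapers are fully home in their own slots, the rings are closed through their eyes with the lever down, and the cups haven't moved; the grip slipped once on the fourth scraper, so I set it down and regripped it.

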